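# Ready the syringe rest for a used syringe

### The arm

A 6-joint arm with a two-finger parallel gripper is mounted at the origin on the work surface. World frame = base frame: x ahead of the robot, y to its left, z up, the work surface at z = 0. Lengths are in m, angles in rad, forces in N, time in s.
With the tool pointing down it reaches from about 0.425 to 0.95 m from the base axis. Payload 14.7 kg.
Tool frame: the origin (TCP) lies at the very end of the fingers, on their centre line; the grasp point (between the pads) lies 19 mm behind it; z points along the fingers, y is the line along which they close (so a half turn about z gives the same grasp; the last joint's range is limited). The gripper opens to 85 mm and grips with 20 to 120 N. Pads are 22 mm wide; open, the fingers measure 114 mm over their backs; the gripper's body (76 mm by 85 mm) begins 54 mm behind the grasp point. The pads swing forward as they close: fully open they stand 13 mm farther back than shut.
Start: joints at [-1.291, 0.48, 1.596, -0, 1.065, -0.047], TCP at [0.209, -0.616, 0.209] pointing down, gripper open.
Joint ranges: [-2.75, 2.75], [-0.82, 2.05], [0.23, 2.67], [-1.56, 4.7], [0.09, 2.69], [-2.92, 2.92]. Speed limits (rad/s): [1.89, 1.89, 2.39, 3.01, 3.01, 3.01].

### API

Orientations are given as a rotation vector (axis times angle).
In Python, from workcell import get_obs, read_camera, camera_params, sign_off gives the robot as it stands. The module is installed in compiled form; this text tells all that it offers.
- The arm moves only by the shell command python3 -m jog 'ROWS'. ROWS is JSON, a list of rows, each an object of numbers: "claw": the closure in counts, from 0 (fully open) to 255 (shut); "tx", "ty", "tz": the shift along the tool's x, y, z scaled (see below); "yaw": the turn about the tool's z scaled (see below). In form: [{"claw": .., "tx": .., "ty": .., "tz": .., "yaw": ..}, ...]. A call has 1 to 12 rows; each row is the pose to reach, as a shift and turn from the pose commanded when the call began, along the tool's axes at that moment, turning the shorter way round; what a row does not reach only later rows make up. The controller multiplies each number of a shift by 100 mm and each number of a turn by 2 pi rad. A row lasts 1/12 s, in which the tool goes at most 41.7 mm and 7.16 degrees, less where a joint would pass 70% of its speed; a pose out of reach is approached as far as the arm can. A call with a number of a shift or a turn outside -1 to 1 is refused whole. A call with a gripper value outside its range is refused whole. The fingers move at their own pace and stop on an object; the grip force is fixed at half the most. Time passes only in rows, so rows that repeat a pose let the fingers close. It gives the time, the measured TCP pose, the force, the opening and the grip force at its end, in the units of the state.
- get_obs(): the state, without advancing time (a new reading comes with each control period).
- read_camera(name): name is "scene" or "top"; returns the picture (384x512x3 uint8, blue, green, red); there is no depth.
- camera_params(name): a dict with "fx", "fy", "cx", "cy" (pixels), "D" ([k1, k2, p1, p2, k3] as OpenCV has them; the pictures are not rectified), "rvec" (rotation vector, rad) and "tvec" (3), from world to camera coordinates, as OpenCV has them. Camera axes: x right, y down, z forward; pixel columns grow to the right and rows downward; lengths in m; the calibration is good to about 2 mm. A picture is of the moment at which its call begins. camera_params takes no time and is no camera call.
- sign_off(): hands the job in; it is judged then, once.
The state is a dict: "time": time; "joint_positions": joint angles; "qvel": joint speeds; "tau": joint torques, N m; "tool_pos": TCP position; "ee_rot": TCP orientation; "wrist_force": force on the tool from outside, world axes, zero at the start; "moment": the same for the moment, N m; "gripper_width": finger opening in m; "grasp_force": force on a finger pad.
Only numpy, scipy, OpenCV 4.12 (cv2) and the standard library are available. Lean on these libraries where they do the work, as an engineer would, in place of code of your own. Each camera call takes 0.05 s, during which the arm holds its last target. There are 200 camera calls.

### The job

In the ultrasound training room, slide the clear cover of the blue tray all the way over to its far stop to uncover the grey syringe rest lying under it. Then pick the rest up, find which of its two ends has the deep blind hole (the other end is only a shallow recess), and turn it so that the deep hole faces straight up, so a colleague can drop a syringe in. Finish while still holding it still like that, its middle at least 12 cm above the table, with the cover left open and the gel bottle, the probe and the blue phantom left alone.

Things in the scene. Friction and masses are not known exactly. Their poses are not given: they have to be found in the camera images.
- tray: blue tray fixed to the table: floor plate 214 x 330 mm, 6 mm thick; two side rails along its y axis, each 12 mm wide, up to 52 mm above the table, 190 mm free between them; both ends open. Origin: centre of its underside, on the table; z up. The cover slides along its +y. The rest lies on the plate in the half towards -y
- cover_plate (a joint): position (m) of the clear cover along the tray's +y. 0: over the tray's -y half; 0.16: at its far stop over the +y half, the -y half open. Stays where it is left; sliding it takes about 2 N. A clear plate 212 x 150 x 5 mm, underside 52 mm above the table, on the rails
- cover_grip (a point): centre of the grey grip block in the middle of the cover's top: 50 mm along the tray's x, 22 mm along the tray's y, 30 mm tall; this point is 72 mm above the table and the block's top is at 87 mm. Axes parallel to the tray's
- rest_mid (a point): centre (half-way along and up) of the syringe rest, a loose grey octagonal bar, 36 mm across flats, 56 mm long, 65 to 125 g, lying on a flat, centre 24 mm above the table, any heading. x runs along the bar, out of the end with the deep blind hole (22 mm wide, 38 mm deep); the -x end's recess is as wide but 6 mm deep. At the start z is up and the flats facing +-y are upright
- gel: gel bottle with a green cap, standing on the table, 66 mm wide, 190 mm tall; origin at the centre of its underside. Bystander
- probe: hand-held black and white ultrasound probe lying on the table, about 135 x 62 x 34 mm; origin below its middle, on the table, x along it. Bystander
- phantom: blue practice block 160 x 130 x 62 mm with a black top and a syringe on it, fixed; origin at the centre of its underside. Bystander

How it is judged:
By the outcome, as a careful person would: the job done as asked, in the order asked, and still so for the second after the job is handed in, while the arm keeps its last pose, push and grip.
It also fails if it takes over 51 s, if anything falls off the work surface, if the arm or the gripper's body presses on something with over 40 N, if the wrist force passes 120 N, or if a joint passes its speed limit or range.

## Working session

There is one attempt and no reset: what is moved stays moved. The work goes in short steps, Python scripts to look and compute and a shell command to move; the robot and the scene stay as the last step left them, time stands still between calls to the robot, and variables do not carry over. Pictures are saved under pics/ and viewed, at most 10 in all, crops included, and the job is handed in when it is done.

```bash
mkdir -p pics; python3 - <<'E'
from workcell import *
import cv2
for n in("scene","top"):
    cv2.imwrite(f"pics/{n}0.png",read_camera(n)); p=camera_params(n); print(n,p)
o=get_obs(); print(o)
E
```

```text
scene {'fx': 394.8713411050897, 'fy': 394.8713411050897, 'cx': 258.25063742297056, 'cy': 187.51424576448366, 'D': array([-0.10472989,  0.        ,  0.        ,  0.        ,  0.        ]), 'rvec': array([ 2.43364245,  0.73715388, -0.24136462]), 'tvec': array([-0.41352897, -0.22678067,  1.73509773])}
top {'fx': 466.36987144197815, 'fy': 466.36987144197815, 'cx': 258.008221269321, 'cy': 195.78310079136352, 'D': array([-0.00362016,  0.        ,  0.        ,  0.        ,  0.        ]), 'rvec': array([ 2.20926338, -2.15527269,  0.08653956]), 'tvec': array([-0.07082391,  0.55700866,  1.5220101 ])}
{'time': 0.1, 'joint_positions': array([-1.29062310e+00,  4.80772934e-01,  1.59681377e+00,  1.74363043e-05,
        1.06508266e+00, -4.66143645e-02]), 'qvel': array([ 0.00027571,  0.0002749 , -0.00154303,  0.00064914,  0.00117389,
       -0.00086219]), 'tau': array([ 2.40783178e-03, -9.52255297e+01, -4.31041503e+01,  1.02786662e-04,
        5.21883616e-03,  8.62854722e-05]), 'tool_pos': array([ 0.20856052, -0.61522104,  0.20843302]), 'ee_rot': array([-3.09869475e+00, -5.10848403e-01,  1.73211501e-04]), 'wrist_force': array([ 0.06442416, -0.07083653, -0.39761988]), 'moment': array([ 0.06501797, -0.05062258,  0.02016987]), 'grasp_force': 0.0, 'gripper_width': 0.08497133308033908}
```

View pics/scene0.png

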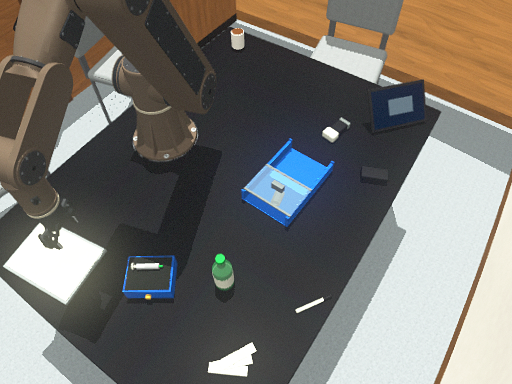

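View pics/top0.png

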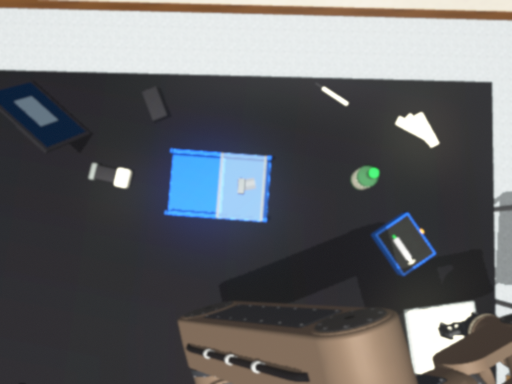

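The scene view shows the tray at about (288,185), with the cover on its near-left half and the grip at (278,186). The top view has the tray at cols 165–271, rows 149–222. The cover is on the right half with its grip at about (241,186), and the rest is at about (249,185). The gel, phantom and probe are clear of the tray.

```bash
cat > h.py <<'E'
import numpy as np,cv2
from workcell import *
from scipy.spatial.transform import Rotation as R
def ray(n,px):
    p=camera_params(n);K=np.array([[p['fx'],0,p['cx']],[0,p['fy'],p['cy']],[0,0,1]])
    u=cv2.undistortPoints(np.array(px,float).reshape(-1,1,2),K,p['D']).reshape(-1,2)
    M=cv2.Rodrigues(p['rvec'])[0]
    return -M.T@p['tvec'], np.c_[u,np.ones(len(u))]@M
def plane(n,px,z):
    c,d=ray(n,px); return (c+d*((z-c[2])/d[:,2])[:,None])[:,:2]
def proj(n,P):
    p=camera_params(n);K=np.array([[p['fx'],0,p['cx']],[0,p['fy'],p['cy']],[0,0,1]])
    return cv2.projectPoints(np.array(P,float).reshape(-1,3),p['rvec'],p['tvec'],K,p['D'])[0].reshape(-1,2)
E
python3 - <<'E'
from h import *
t=cv2.imread('pics/top0.png');s=cv2.imread('pics/scene0.png')
for n,im,b in(("top",t,(140,135,300,240)),("scene",s,(230,130,345,230))):
    x0,y0,x1,y1=b
    c=im[y0:y1,x0:x1].astype(int)
    m=((c[...,0]>110)&(c[...,0]-c[...,2]>60)).astype('uint8')
    k=max(cv2.findContours(m,cv2.RETR_EXTERNAL,cv2.CHAIN_APPROX_NONE)[0],key=cv2.contourArea)
    q=cv2.boxPoints(cv2.minAreaRect(k))+[x0,y0]
    if n=="top": print(q,plane(n,q,.052),plane(n,q,.0).mean(0))
a=cv2.resize(t[140:230,155:285],None,fx=6,fy=6,interpolation=2)
b=cv2.resize(s[130:230,230:345],None,fx=5.5,fy=5.5,interpolation=2)
cv2.imwrite('pics/ta.png',a);cv2.imwrite('pics/sa.png',b)
E
```

```text
[[162.6545372  215.27510071]
 [168.19655991 146.69264889]
 [272.5153656  155.12245941]
 [266.9733429  223.70491028]] [[ 0.48537708  0.24966481]
 [ 0.70994911  0.24064341]
 [ 0.69063738 -0.10111404]
 [ 0.46651109 -0.088188  ]] [0.5932713  0.07978272]
```

View pics/ta.png

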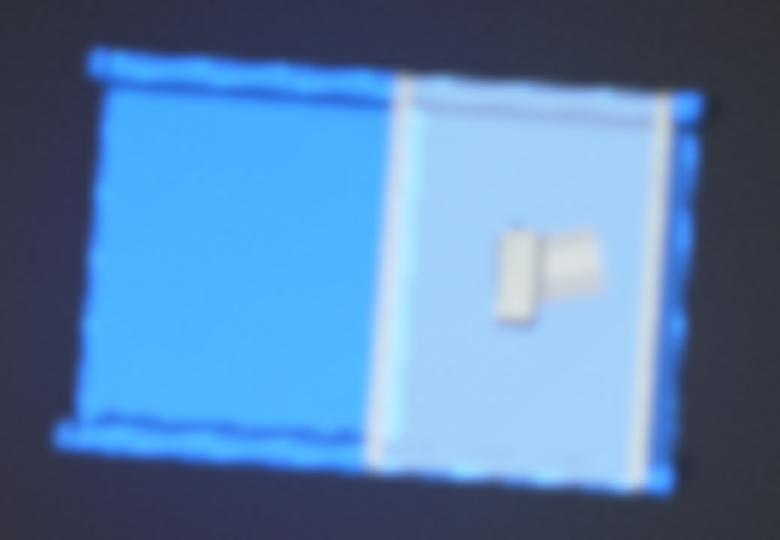

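View pics/sa.png

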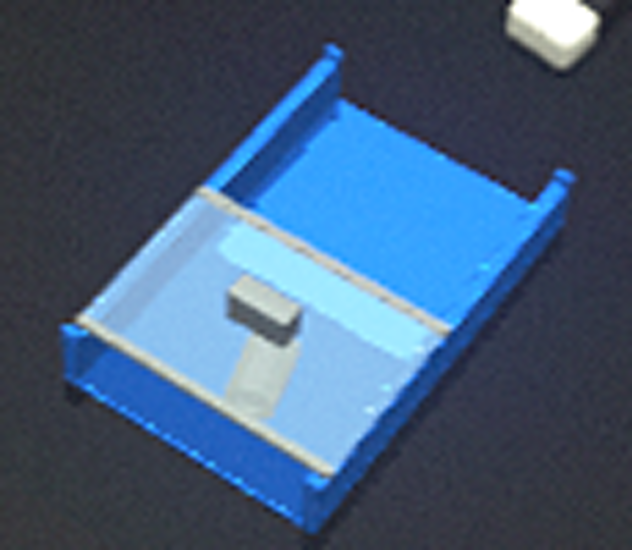

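The top crop shows the grip block's top centred at crop (518,277), and the rest to its right at about (572,264) with its axis roughly along the crop's x. Next I'll work out the tray heading and the grip position.

```bash
python3 - <<'E'
from h import *
f=lambda c:np.array(c)/6+[155-.4,140-.4]
L=plane("top",f([(100,48),(690,92),(60,450),(665,493)]),.052)
for a,b in((0,1),(2,3)):
    d=L[a]-L[b];print(np.degrees(np.arctan2(d[1],d[0])),np.linalg.norm(d))
e=plane("top",f([(404,75),(374,468),(664,95),(637,490)]),.057)
print(e,[np.degrees(np.arctan2(*(e[i]-e[i+1])[::-1])) for i in(0,2)],e.mean(0))
g=plane("top",f([(518,277)]),.087);print("grip",g)
fs=lambda c:np.array(c)/5.5+[230-.4,130-.4]
print("grip scene top face",plane("scene",fs([(265,299)]),.087), "cover",plane("scene",fs([(205,190),(450,331),(80,320),(328,473)]),.057).mean(0))
print(plane("top",f([(572,264),(600,232),(545,297)]),.042))
o=get_obs();Rm=R.from_rotvec(o['ee_rot']).as_matrix();print(Rm)
E
```

```text
87.12438331390223 0.3224703587252082
87.35677171016663 0.3268809876084929
[[ 0.69561884  0.06399737]
 [ 0.48206945  0.07356196]
 [ 0.68818836 -0.07738775]
 [ 0.47376351 -0.06791551]] [np.float64(-2.5644860564967518), np.float64(-2.5294012302599693)] [ 0.58491004 -0.00193598]
grip [[ 0.58404557 -0.00200934]]
grip scene top face [[0.58541474 0.000751  ]] cover [5.86253268e-01 4.71505928e-04]
[[ 0.59634162 -0.02960511]
 [ 0.61427804 -0.04443217]
 [ 0.57790464 -0.01536466]]
[[ 9.47081142e-01  3.20994127e-01 -2.83077086e-04]
 [ 3.20994245e-01 -9.47080575e-01  1.03895123e-03]
 [ 6.54004339e-05 -1.07483723e-03 -9.99999420e-01]]
```

```bash
python3 -m jog '[{"claw":0,"tx":0,"ty":0,"tz":0,"yaw":0.0594},{"claw":0,"tx":0,"ty":0,"tz":0,"yaw":0.0594},{"claw":0,"tx":0,"ty":0,"tz":0,"yaw":0.0594},{"claw":0,"tx":0,"ty":0,"tz":0,"yaw":0.0594}]'
python3 -m jog '[{"claw":0,"tx":0.497,"ty":-0.9,"tz":0,"yaw":0},{"claw":0,"tx":0.497,"ty":-0.9,"tz":0,"yaw":0},{"claw":0,"tx":0.497,"ty":-0.9,"tz":0,"yaw":0},{"claw":0,"tx":0.497,"ty":-0.9,"tz":0,"yaw":0}]'
```

```text
time: 0.43
tool_pos: [0.2086, -0.6153, 0.2086]
ee_rot: [-3.14, 0.084, 0.0]
wrist_force: [0.3, 0.1, 0.4]
gripper_width: 0.0854
grasp_force: 0.0
time: 0.77
tool_pos: [0.2641, -0.5242, 0.2089]
ee_rot: [-3.139, 0.062, 0.0]
wrist_force: [0.8, -0.5, 1.2]
gripper_width: 0.0855
grasp_force: 0.0
```

```bash
J='python3 -m jog'
python3 -m jog '[{"claw":0,"tx":0.497,"ty":-0.9,"tz":0,"yaw":0},{"claw":0,"tx":0.497,"ty":-0.9,"tz":0,"yaw":0},{"claw":0,"tx":0.497,"ty":-0.9,"tz":0,"yaw":0}]' >/dev/null
python3 -m jog '[{"claw":0,"tx":0.497,"ty":-0.9,"tz":0,"yaw":0},{"claw":0,"tx":0.497,"ty":-0.9,"tz":0,"yaw":0},{"claw":0,"tx":0.497,"ty":-0.9,"tz":0,"yaw":0}]' >/dev/null
python3 -m jog '[{"claw":0,"tx":0.497,"ty":-0.9,"tz":0,"yaw":0},{"claw":0,"tx":0.497,"ty":-0.9,"tz":0,"yaw":0},{"claw":0,"tx":0.497,"ty":-0.9,"tz":0,"yaw":0}]' >/dev/null
python3 -m jog '[{"claw":0,"tx":0.497,"ty":-0.9,"tz":0,"yaw":0},{"claw":0,"tx":0.497,"ty":-0.9,"tz":0,"yaw":0},{"claw":0,"tx":0.497,"ty":-0.9,"tz":0,"yaw":0}]' >/dev/null
python3 -m jog '[{"claw":0,"tx":0.497,"ty":-0.9,"tz":0,"yaw":0},{"claw":0,"tx":0.497,"ty":-0.9,"tz":0,"yaw":0},{"claw":0,"tx":0.497,"ty":-0.9,"tz":0,"yaw":0},{"claw":0,"tx":0.497,"ty":-0.9,"tz":0,"yaw":0},{"claw":0,"tx":0.497,"ty":-0.9,"tz":0,"yaw":0}]'
```

```text
time: 2.18
tool_pos: [0.5321, -0.0894, 0.2088]
ee_rot: [3.141, -0.064, -0.0]
wrist_force: [0.1, -0.1, -0.6]
gripper_width: 0.0853
grasp_force: 0.0
```

```bash
python3 -m jog '[{"claw":0,"tx":0.493,"ty":-0.9,"tz":0,"yaw":0.001},{"claw":0,"tx":0.493,"ty":-0.9,"tz":0,"yaw":0.001},{"claw":0,"tx":0.493,"ty":-0.9,"tz":0,"yaw":0.001},{"claw":0,"tx":0.493,"ty":-0.9,"tz":0,"yaw":0.001},{"claw":0,"tx":0.493,"ty":-0.9,"tz":0.0,"yaw":0.001}]'
python3 -m jog '[{"claw":0,"tx":0,"ty":0,"tz":0.9,"yaw":0},{"claw":0,"tx":0,"ty":0,"tz":0.9,"yaw":0},{"claw":0,"tx":0,"ty":0,"tz":0.9,"yaw":0},{"claw":0,"tx":0,"ty":0,"tz":0.9,"yaw":0}]' >/dev/null
python3 -m jog '[{"claw":0,"tx":0,"ty":0,"tz":0.25,"yaw":0},{"claw":0,"tx":0,"ty":0,"tz":0.5,"yaw":0},{"claw":0,"tx":0,"ty":0,"tz":0.5,"yaw":0},{"claw":0,"tx":0,"ty":0,"tz":0.5,"yaw":0}]'
python3 -m jog '[{"claw":255,"tx":0,"ty":0,"tz":0,"yaw":0},{"claw":255,"tx":0,"ty":0,"tz":0,"yaw":0},{"claw":255,"tx":0,"ty":0,"tz":0,"yaw":0},{"claw":255,"tx":0,"ty":0,"tz":0,"yaw":0},{"claw":255,"tx":0,"ty":0,"tz":0,"yaw":0},{"claw":255,"tx":0,"ty":0,"tz":0,"yaw":0},{"claw":255,"tx":0,"ty":0,"tz":0,"yaw":0},{"claw":255,"tx":0,"ty":0,"tz":0,"yaw":0},{"claw":255,"tx":0,"ty":0,"tz":0,"yaw":0}]'
```

```text
time: 2.6
tool_pos: [0.585, -0.0029, 0.2087]
ee_rot: [3.14, -0.079, -0.001]
wrist_force: [-1.6, -0.1, 0.2]
gripper_width: 0.0853
grasp_force: 0.0
time: 3.27
tool_pos: [0.5852, -0.0031, 0.0703]
ee_rot: [3.14, -0.083, -0.0]
wrist_force: [0.5, -0.4, 0.4]
gripper_width: 0.0857
grasp_force: 0.0
time: 4.02
tool_pos: [0.585, -0.0024, 0.0689]
ee_rot: [3.14, -0.083, -0.0]
wrist_force: [0.4, -0.3, -0.3]
gripper_width: -0.0005
grasp_force: 0.0
```

The gripper shut to zero width, so it isn't holding the block. I'll take a picture.

```bash
python3 - <<'E'
from h import *
t=read_camera("top");s=read_camera("scene")
a=cv2.resize(s[110:235,215:360],None,fx=5,fy=5,interpolation=2)
cv2.imwrite('pics/s1.png',a)
print(proj("scene",[[.585,-.0024,.069]]),proj("scene",[[.585,-.0024,.087]]))
E
```

```text
[[277.07503374 187.27487163]] [[277.23818867 184.48421415]]
```

View pics/s1.png

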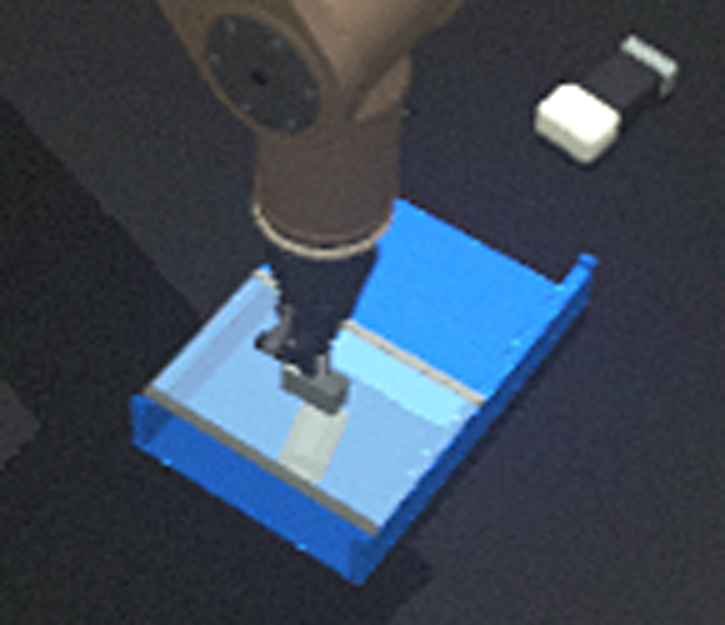

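```bash
python3 - <<'E'
from h import *
t=read_camera("top");s=read_camera("scene")
print(get_obs()['joint_positions'],get_obs()['tool_pos'])
def z(im,n,x0,y0,w,h,f,pts):
    a=cv2.resize(im[y0:y0+h,x0:x0+w],None,fx=f,fy=f,interpolation=cv2.INTER_CUBIC)
    for P,c in pts:
        u=(proj(n,[P])[0]-[x0,y0]+.5)*f; cv2.circle(a,tuple(u.astype(int)),3,c,-1)
    return a
T=[.585,-.0024]
pts=[(T+[.069],(0,0,255)),(T+[.087],(0,255,0)),(T+[.107],(255,0,255))]
a=z(s,"scene",258,160,40,44,10,pts);b=z(t,"top",222,164,40,44,10,pts)
cv2.imwrite('pics/z2.png',np.hstack([a,b]))
E
```

```text
[-5.58930335e-02  5.64618276e-01  1.86828077e+00  3.05219645e-05
  7.08820188e-01  1.56758712e+00] [ 0.58498902 -0.00237567  0.06893241]
```

View pics/z2.png

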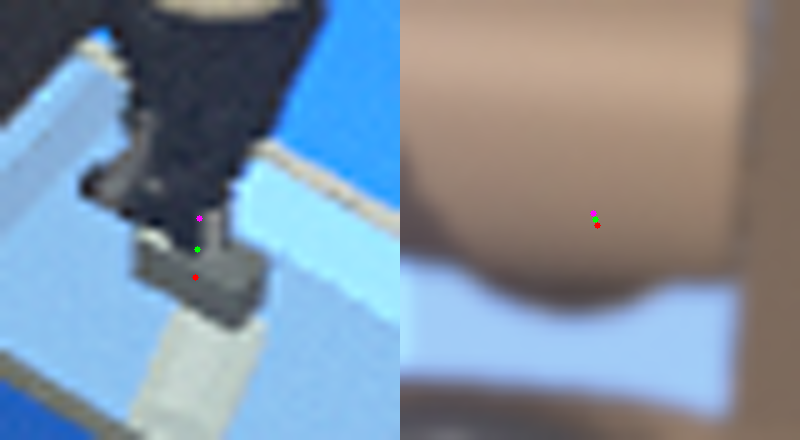

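The scene zoom shows the shut fingers ending at about zoom (210,245), right at the block's top. The block itself is undisturbed. I'll nudge down to test for contact.

```bash
python3 -m jog '[{"claw":255,"tx":0,"ty":0,"tz":0.01,"yaw":0},{"claw":255,"tx":0,"ty":0,"tz":0.02,"yaw":0},{"claw":255,"tx":0,"ty":0,"tz":0.02,"yaw":0}]'
```

```text
time: 4.47
tool_pos: [0.5849, -0.0024, 0.0667]
ee_rot: [-3.141, 0.083, 0.001]
wrist_force: [-0.2, 0.7, -0.3]
gripper_width: -0.0001
grasp_force: 0.0
```

```bash
python3 -m jog '[{"claw":255,"tx":0,"ty":0,"tz":-0.4,"yaw":0},{"claw":255,"tx":0,"ty":0,"tz":-0.8,"yaw":0},{"claw":255,"tx":0,"ty":0,"tz":-0.8,"yaw":0},{"claw":255,"tx":0,"ty":0,"tz":-0.8,"yaw":0}]'
python3 - <<'E'
from h import *
s=read_camera("scene");o=get_obs();P=o['tool_pos']
x0,y0,f=248,135,8
a=cv2.resize(s[y0:y0+70,x0:x0+75],None,fx=f,fy=f,interpolation=cv2.INTER_CUBIC)
for d,c in((0,(0,0,255)),(.02,(0,255,0))):
    u=(proj("scene",[P+[0,0,d]])[0]-[x0,y0]+.5)*f; cv2.circle(a,tuple(u.astype(int)),3,c,-1)
cv2.imwrite('pics/z3.png',a)
E
```

```text
time: 4.8
tool_pos: [0.5866, -0.0024, 0.1493]
ee_rot: [3.14, -0.083, 0.007]
wrist_force: [0.5, -0.0, -1.1]
gripper_width: 0.0
grasp_force: 0.0
```

View pics/z3.png

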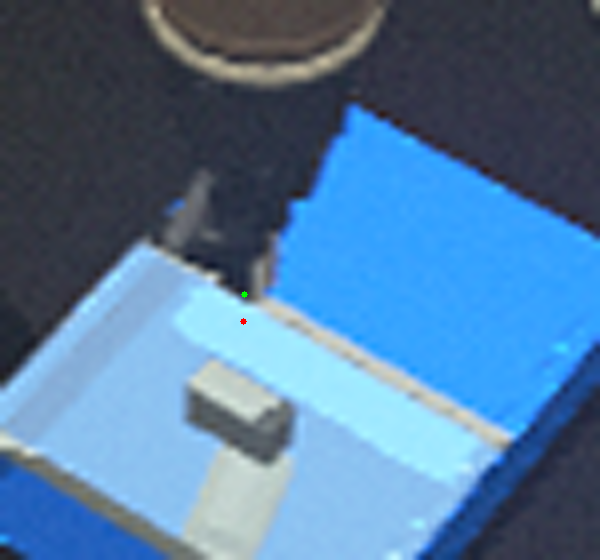

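The shut fingertips show at about zoom (245,295). That is some 20 mm above where the reported TCP projects (red dot), so the real tips sit about 20 mm behind the nominal TCP. I'll go lower and grip again.

```bash
python3 -m jog '[{"claw":0,"tx":0,"ty":0,"tz":0,"yaw":0},{"claw":0,"tx":0,"ty":0,"tz":0,"yaw":0},{"claw":0,"tx":0,"ty":0,"tz":0.0,"yaw":0},{"claw":0,"tx":0,"ty":0,"tz":0.0,"yaw":0},{"claw":0,"tx":0,"ty":0,"tz":0.4,"yaw":0},{"claw":0,"tx":0,"ty":0,"tz":0.75,"yaw":0},{"claw":0,"tx":0,"ty":0,"tz":0.85,"yaw":0},{"claw":0,"tx":0,"ty":0,"tz":0.95,"yaw":0},{"claw":0,"tx":0,"ty":0,"tz":0.95,"yaw":0}]'
python3 -m jog '[{"claw":255,"tx":0,"ty":0,"tz":0,"yaw":0},{"claw":255,"tx":0,"ty":0,"tz":0,"yaw":0},{"claw":255,"tx":0,"ty":0,"tz":0,"yaw":0},{"claw":255,"tx":0,"ty":0,"tz":0,"yaw":0},{"claw":255,"tx":0,"ty":0,"tz":0,"yaw":0},{"claw":255,"tx":0,"ty":0,"tz":0,"yaw":0},{"claw":255,"tx":0,"ty":0,"tz":0,"yaw":0}]'
```

```text
time: 5.6
tool_pos: [0.5843, -0.0023, 0.0507]
ee_rot: [-3.14, 0.083, 0.004]
wrist_force: [-0.3, 0.3, 0.4]
gripper_width: 0.0855
grasp_force: 0.0
time: 6.18
tool_pos: [0.5855, -0.0024, 0.053]
ee_rot: [-3.14, 0.083, -0.002]
wrist_force: [-2.5, 0.8, 11.8]
gripper_width: 0.0206
grasp_force: 58.3
```

```bash
python3 -m jog '[{"claw":255,"tx":0,"ty":-0.1,"tz":-0.02,"yaw":0},{"claw":255,"tx":0,"ty":-0.35,"tz":-0.02,"yaw":0},{"claw":255,"tx":-0.003,"ty":-0.6,"tz":-0.02,"yaw":0},{"claw":255,"tx":-0.006,"ty":-0.8,"tz":-0.02,"yaw":0},{"claw":255,"tx":-0.006,"ty":-0.8,"tz":-0.02,"yaw":0}]'
python3 -m jog '[{"claw":255,"tx":0,"ty":-0.25,"tz":0,"yaw":0},{"claw":255,"tx":-0.006,"ty":-0.45,"tz":0,"yaw":0},{"claw":255,"tx":-0.006,"ty":-0.65,"tz":0,"yaw":0},{"claw":255,"tx":-0.006,"ty":-0.76,"tz":0,"yaw":0},{"claw":255,"tx":-0.006,"ty":-0.76,"tz":0,"yaw":0}]'
```

```text
time: 6.6
tool_pos: [0.5896, 0.0807, 0.0533]
ee_rot: [-3.14, 0.08, -0.002]
wrist_force: [10.0, 1.1, -21.3]
gripper_width: 0.0196
grasp_force: 65.6
time: 7.02
tool_pos: [0.5932, 0.1548, 0.0534]
ee_rot: [3.14, -0.079, 0.003]
wrist_force: [10.6, 2.3, -21.8]
gripper_width: 0.0201
grasp_force: 65.7
```

```bash
python3 -m jog '[{"claw":255,"tx":-0.01,"ty":-0.03,"tz":0.015,"yaw":0},{"claw":255,"tx":-0.01,"ty":-0.06,"tz":0.015,"yaw":0},{"claw":255,"tx":-0.01,"ty":-0.08,"tz":0.015,"yaw":0},{"claw":255,"tx":-0.01,"ty":-0.08,"tz":0.015,"yaw":0}]'
```

```text
time: 7.35
tool_pos: [0.5932, 0.156, 0.0532]
ee_rot: [3.134, -0.079, 0.004]
wrist_force: [11.8, -58.9, 6.1]
gripper_width: 0.0199
grasp_force: 68.8
```

```bash
python3 -m jog '[{"claw":255,"tx":0,"ty":0.06,"tz":0,"yaw":0},{"claw":0,"tx":0,"ty":0.06,"tz":0,"yaw":0},{"claw":0,"tx":0,"ty":0.06,"tz":0,"yaw":0},{"claw":0,"tx":0,"ty":0.06,"tz":0,"yaw":0},{"claw":0,"tx":0,"ty":0.06,"tz":0,"yaw":0},{"claw":0,"tx":0,"ty":0.06,"tz":0,"yaw":0},{"claw":0,"tx":0,"ty":0.06,"tz":0,"yaw":0},{"claw":0,"tx":0,"ty":0.06,"tz":-0.3,"yaw":0},{"claw":0,"tx":0,"ty":0.06,"tz":-0.7,"yaw":0},{"claw":0,"tx":0,"ty":0.06,"tz":-1,"yaw":0},{"claw":0,"tx":0,"ty":0.06,"tz":-1,"yaw":0}]'
python3 -m jog '[{"claw":0,"tx":0,"ty":0,"tz":-0.4,"yaw":0},{"claw":0,"tx":0,"ty":0,"tz":-0.6,"yaw":0},{"claw":0,"tx":0,"ty":0,"tz":-0.6,"yaw":0}]'
python3 - <<'E'
from h import *
t=read_camera("top");s=read_camera("scene");cv2.imwrite('pics/t4.png',t);cv2.imwrite('pics/s4.png',s)
a=cv2.resize(t[140:230,200:280],None,fx=5,fy=5,interpolation=2)
b=cv2.resize(s[165:225,240:310],None,fx=5,fy=450/60/1.5,interpolation=2)
b=cv2.resize(s[160:225,240:297],(395,450),interpolation=2)
cv2.imwrite('pics/c4.png',np.hstack([a,b]))
E
```

```text
time: 8.27
tool_pos: [0.5944, 0.1565, 0.1586]
ee_rot: [-3.139, 0.082, -0.013]
wrist_force: [0.9, 0.2, 0.6]
gripper_width: 0.0854
grasp_force: 0.0
time: 8.52
tool_pos: [0.5934, 0.1562, 0.2172]
ee_rot: [-3.139, 0.082, -0.01]
wrist_force: [0.9, 0.4, 1.4]
gripper_width: 0.0855
grasp_force: 0.0
```

View pics/c4.png

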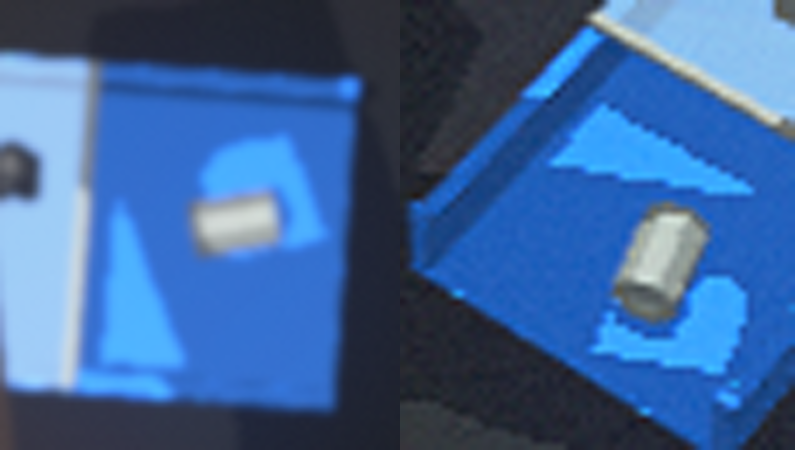

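The cover is at the far stop with its edge at crop column 80, and the rest is uncovered. It sits at top-crop (235,222), with one end showing in the scene at about crop (643,300). I'll get its pose from a grey mask.

```bash
python3 - <<'E'
from h import *
t=cv2.imread('pics/t4.png').astype(int);s=cv2.imread('pics/s4.png').astype(int)
def mask(im,b,thr):
    x0,y0,x1,y1=b;c=im[y0:y1,x0:x1]
    m=((c[...,0]-c[...,2]<thr)&(c[...,2]>70)).astype('uint8')
    k=max(cv2.findContours(m,cv2.RETR_EXTERNAL,cv2.CHAIN_APPROX_NONE)[0],key=cv2.contourArea)
    return k.reshape(-1,2)+[x0,y0]
k=mask(t,(230,170,262,200),60)
w=plane("top",k,.030)
r=cv2.minAreaRect((w*1000).astype(np.float32));print("top",r)
M=cv2.moments((w*1000).astype(np.float32).reshape(-1,1,2));print(M['m10']/M['m00'],M['m01']/M['m00'])
for n in("scene","top"): print(n,ray(n,[(256,192)])[0])
k=mask(s,(270,185,295,208),60);print(k.min(0),k.max(0))
g=cv2.cvtColor(cv2.imread('pics/s4.png'),cv2.COLOR_BGR2GRAY);print(g[188:208,268:288])
o=get_obs();print(o['tool_pos'],o['joint_positions'])
E
```

```text
top ((594.9742431640625, -18.01581382751465), (32.51317596435547, 54.35139083862305), 12.784347534179688)
595.1115294190192 -17.916568977163465
scene [ 1.00977457 -0.7535261   1.28279132]
top [ 0.43860819 -0.05622671  1.56084939]
[271 189] [283 206]
[[ 87  88  89  83  88  87  84  86  88  86  87  87  83  87  88  87  87  86
   88  83]
 [ 88  89  88  85  89  91  94  91  95 101 109 106  95  92  88  87  87  90
   92  85]
 [ 90  90  86  85  90  87  88  94 104 108 123 113 113 109 101  89  89  88
   90  86]
 [ 83  85  89  89  87  85  88  98 124 187 212 211 205 178 105 101  84  90
   89  90]
 [ 89  90  89  89  85  85 119 166 171 197 204 206 200 164 145 104 103  87
   89  87]
 [ 83  89  87  90  85 107 153 169 183 201 202 198 166 153 156 146  94  92
   92  87]
 [ 89  90  90  88  83 114 167 172 200 206 202 200 170 153 157 151 113  84
   87  88]
 [ 92  91  84  88  96 139 171 179 207 205 201 195 153 151 145 127  84  88
   84  88]
 [ 90  86  85  84 115 172 173 197 205 202 201 185 151 153 147  96  88  88
   85  91]
 [ 86  89  86  90 124 166 170 206 201 204 198 162 154 152 127  85  84  89
   95  92]

[... 278 characters left out ...]
86  86  96 128 158 153 160 159  79 103 145 148 140
  143 148]
 [ 91  87  91  94  90  97  91  89  90  99 131 158 124 107 147 144 147 141
  142 144]
 [ 90  85 102 124  97 108 104  98  95  91 102 114  82 107 146 145 143 140
  143 144]
 [ 90  81  85  86  91 100 114 121 117 104  94  86  81 103 146 148 146 144
  143 146]
 [ 85 108 139  87  88  89  94 100 105  96  91  89  83 103 151 142 144 145
  144 146]
 [ 83 106 138  82  84  84  88  89  90  84  91  78 107 149 146 147 143 142
  143 142]
 [106 150 145 150 138  83  82  88  85  87  82 106 149 144 144 144 145 142
  142 143]]
[0.59147795 0.1557767  0.21325177] [2.07936518e-01 4.21431481e-01 1.68492636e+00 4.61760090e-05
 1.03356614e+00 1.83116081e+00]
```

```bash
python3 -m jog '[{"claw":0,"tx":0.06,"ty":0.95,"tz":0,"yaw":-0.2},{"claw":0,"tx":0.06,"ty":0.95,"tz":0,"yaw":-0.2},{"claw":0,"tx":0.06,"ty":0.95,"tz":0,"yaw":-0.2},{"claw":0,"tx":0.06,"ty":0.95,"tz":0,"yaw":-0.2},{"claw":0,"tx":0.06,"ty":0.95,"tz":0,"yaw":-0.2},{"claw":0,"tx":0.06,"ty":0.95,"tz":0,"yaw":-0.2},{"claw":0,"tx":0.06,"ty":0.95,"tz":0,"yaw":-0.2},{"claw":0,"tx":0.06,"ty":0.95,"tz":0,"yaw":-0.2},{"claw":0,"tx":0.06,"ty":0.95,"tz":0,"yaw":-0.2},{"claw":0,"tx":0.06,"ty":0.95,"tz":0,"yaw":-0.2},{"claw":0,"tx":0.06,"ty":0.95,"tz":0,"yaw":-0.2},{"claw":0,"tx":0.06,"ty":0.95,"tz":0,"yaw":-0.2}]'
cat >> h.py <<'E'
def go(target,head_y=None):
    o=get_obs();M=R.from_rotvec(o['ee_rot']).as_matrix()
    hy=np.degrees(np.arctan2(M[1,1],M[0,1]));print("pos",o['tool_pos'].round(4),"head_y",hy.round(2),"tool shift",(M.T@(np.array(target)-o['tool_pos'])*10).round(3),"yaw",None if head_y is None else round(-((head_y-hy+180)%360-180)/360,4))
E
python3 -c "
from h import *
go([.595,-.018,.1],12.8)"
```

```text
time: 9.62
tool_pos: [0.5913, 0.0604, 0.211]
ee_rot: [-2.587, -1.781, 0.003]
wrist_force: [-0.6, 0.1, 1.1]
gripper_width: 0.0853
grasp_force: 0.0
pos [0.5913 0.0604 0.211 ] head_y -20.91 tool shift [-0.718  0.317  1.11 ] yaw -0.0936
```

```bash
python3 -m jog '[{"claw":0,"tx":-0.718,"ty":0.317,"tz":0.3,"yaw":-0.0936},{"claw":0,"tx":-0.718,"ty":0.317,"tz":0.6,"yaw":-0.0936},{"claw":0,"tx":-0.718,"ty":0.317,"tz":0.9,"yaw":-0.0936},{"claw":0,"tx":-0.718,"ty":0.317,"tz":0.9,"yaw":-0.0936},{"claw":0,"tx":-0.718,"ty":0.317,"tz":0.9,"yaw":-0.0936},{"claw":0,"tx":-0.718,"ty":0.317,"tz":0.9,"yaw":-0.0936},{"claw":0,"tx":-0.718,"ty":0.317,"tz":0.9,"yaw":-0.0936}]'
python3 - <<'E'
from h import *
go([.595,-.018,-.012],12.8)
s=read_camera("scene")
x0,y0,f=250,150,8
a=cv2.resize(s[y0:y0+70,x0:x0+65],None,fx=f,fy=f,interpolation=cv2.INTER_CUBIC)
P=get_obs()['tool_pos']
for Q in(P+[0,0,.033],[.595,-.018,.042]):
    u=(proj("scene",[Q])[0]-[x0,y0]+.5)*f; cv2.circle(a,tuple(u.astype(int)),3,(0,0,255),-1)
cv2.imwrite('pics/z5.png',a)
E
```

```text
time: 10.2
tool_pos: [0.5956, -0.018, 0.1218]
ee_rot: [-1.968, -2.448, 0.001]
wrist_force: [0.3, -0.3, 0.3]
gripper_width: 0.0854
grasp_force: 0.0
pos [ 0.5956 -0.018   0.1218] head_y 12.41 tool shift [ 1.000e-03 -4.000e-03  1.338e+00] yaw -0.0011
```

View pics/z5.png

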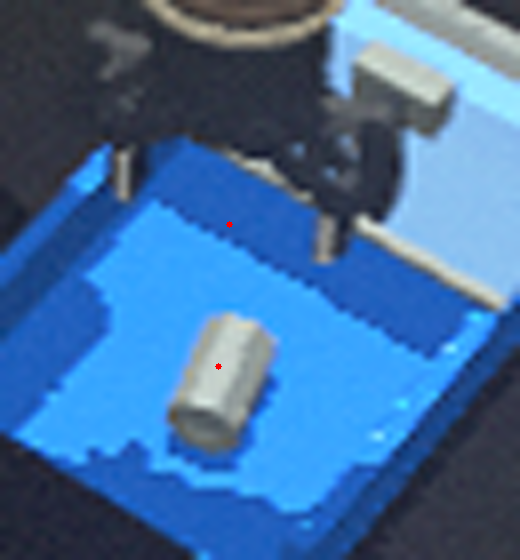

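The open fingertips are at zoom (123,200) and (325,262), straddling the rest at (218,366). Next I'll descend and grip.

```bash
python3 -m jog '[{"claw":0,"tx":0,"ty":0,"tz":0.3,"yaw":-0.001},{"claw":0,"tx":0,"ty":0,"tz":0.6,"yaw":-0.001},{"claw":0,"tx":0,"ty":0,"tz":0.9,"yaw":-0.001},{"claw":0,"tx":0,"ty":0,"tz":0.9,"yaw":-0.001}]'
python3 -m jog '[{"claw":0,"tx":0,"ty":0,"tz":0.2,"yaw":0},{"claw":0,"tx":0,"ty":0,"tz":0.4,"yaw":0},{"claw":0,"tx":0,"ty":0,"tz":0.4,"yaw":0},{"claw":255,"tx":0,"ty":0,"tz":0.4,"yaw":0},{"claw":255,"tx":0,"ty":0,"tz":0.4,"yaw":0},{"claw":255,"tx":0,"ty":0,"tz":0.4,"yaw":0},{"claw":255,"tx":0,"ty":0,"tz":0.4,"yaw":0},{"claw":255,"tx":0,"ty":0,"tz":0.4,"yaw":0},{"claw":255,"tx":0,"ty":0,"tz":0.4,"yaw":0},{"claw":255,"tx":0,"ty":0,"tz":0.4,"yaw":0}]'
```

```text
time: 10.58
tool_pos: [0.593, -0.0175, 0.0284]
ee_rot: [-1.956, -2.452, 0.005]
wrist_force: [-1.7, 0.8, 0.0]
gripper_width: 0.0855
grasp_force: 0.0
time: 11.42
tool_pos: [0.5968, -0.0182, -0.0059]
ee_rot: [1.954, 2.458, 0.002]
wrist_force: [-2.5, -0.3, 13.9]
gripper_width: 0.0346
grasp_force: 59.2
```

```bash
python3 -m jog '[{"claw":255,"tx":0,"ty":0,"tz":-0.4,"yaw":0},{"claw":255,"tx":0,"ty":0,"tz":-0.8,"yaw":0},{"claw":255,"tx":0,"ty":0,"tz":-1,"yaw":0},{"claw":255,"tx":0,"ty":0,"tz":-1,"yaw":0}]'
python3 -m jog '[{"claw":255,"tx":0,"ty":0,"tz":-0.4,"yaw":0},{"claw":255,"tx":0,"ty":0,"tz":-0.8,"yaw":0},{"claw":255,"tx":0,"ty":0,"tz":-1,"yaw":0}]' >/dev/null
python3 -m jog '[{"claw":255,"tx":0,"ty":0,"tz":-0.4,"yaw":0},{"claw":255,"tx":0,"ty":0,"tz":-0.8,"yaw":0},{"claw":255,"tx":0,"ty":0,"tz":-1,"yaw":0}]' >/dev/null
python3 -m jog '[{"claw":255,"tx":0,"ty":0,"tz":-0.4,"yaw":0},{"claw":255,"tx":0,"ty":0,"tz":-0.8,"yaw":0},{"claw":255,"tx":0,"ty":0,"tz":-1,"yaw":0},{"claw":255,"tx":0,"ty":0,"tz":-1,"yaw":0},{"claw":255,"tx":0,"ty":0,"tz":-1,"yaw":0}]'
python3 - <<'E'
from h import *
s=np.mean([read_camera("scene").astype(float) for _ in range(4)],0).astype('uint8')
P=get_obs()['tool_pos']; u=proj("scene",[P+[0,0,.03]])[0].astype(int);print(u)
a=cv2.resize(s[u[1]-20:u[1]+25,u[0]-22:u[0]+22],None,fx=10,fy=10,interpolation=2)
cv2.imwrite('pics/e1.png',a)
E
```

```text
time: 11.75
tool_pos: [0.5991, -0.0183, 0.0979]
ee_rot: [1.951, 2.454, 0.007]
wrist_force: [1.5, 0.3, -0.5]
gripper_width: 0.0344
grasp_force: 61.8
time: 12.67
tool_pos: [0.5962, -0.0181, 0.3932]
ee_rot: [1.954, 2.458, 0.002]
wrist_force: [-0.5, 0.6, -2.1]
gripper_width: 0.0344
grasp_force: 61.9
[281 124]
```

```bash
python3 -m jog '[{"claw":255,"tx":0,"ty":0,"tz":0,"yaw":0.22},{"claw":255,"tx":0,"ty":0,"tz":0,"yaw":0.22},{"claw":255,"tx":0,"ty":0,"tz":0,"yaw":0.22},{"claw":255,"tx":0,"ty":0,"tz":0,"yaw":0.22},{"claw":255,"tx":0,"ty":0,"tz":0,"yaw":0.22},{"claw":255,"tx":0,"ty":0,"tz":0,"yaw":0.22},{"claw":255,"tx":0,"ty":0,"tz":0,"yaw":0.22},{"claw":255,"tx":0,"ty":0,"tz":0,"yaw":0.22},{"claw":255,"tx":0,"ty":0,"tz":0,"yaw":0.22},{"claw":255,"tx":0,"ty":0,"tz":0,"yaw":0.22},{"claw":255,"tx":0,"ty":0,"tz":0,"yaw":0.22},{"claw":255,"tx":0,"ty":0,"tz":0,"yaw":0.22}]' >/dev/null
python3 -m jog '[{"claw":255,"tx":0,"ty":0,"tz":0,"yaw":0.22},{"claw":255,"tx":0,"ty":0,"tz":0,"yaw":0.22},{"claw":255,"tx":0,"ty":0,"tz":0,"yaw":0.22},{"claw":255,"tx":0,"ty":0,"tz":0,"yaw":0.22},{"claw":255,"tx":0,"ty":0,"tz":0,"yaw":0.22},{"claw":255,"tx":0,"ty":0,"tz":0,"yaw":0.22},{"claw":255,"tx":0,"ty":0,"tz":0,"yaw":0.22},{"claw":255,"tx":0,"ty":0,"tz":0,"yaw":0.22},{"claw":255,"tx":0,"ty":0,"tz":0,"yaw":0.22},{"claw":255,"tx":0,"ty":0,"tz":0,"yaw":0.22},{"claw":255,"tx":0,"ty":0,"tz":0,"yaw":0.22},{"claw":255,"tx":0,"ty":0,"tz":0,"yaw":0.22}]'
python3 - <<'E'
from h import *
s=np.mean([read_camera("scene").astype(float) for _ in range(4)],0).astype('uint8')
P=get_obs()['tool_pos'];go(P); u=proj("scene",[P+[0,0,.03]])[0].astype(int);print(u)
a=cv2.resize(s[u[1]-20:u[1]+25,u[0]-22:u[0]+22],None,fx=10,fy=10,interpolation=2)
e=cv2.imread('pics/e1.png')
v=np.hstack([e,a])[100:]
v=np.clip(v.astype(float)*1.3,0,255).astype('uint8')
cv2.imwrite('pics/e2.png',cv2.resize(v,(800,int(v.shape[0]*800/v.shape[1]))))
E
```

```text
time: 14.87
tool_pos: [0.5957, -0.0181, 0.3917]
ee_rot: [2.78, -1.463, -0.002]
wrist_force: [-0.5, -0.0, -1.0]
gripper_width: 0.0347
grasp_force: 61.6
pos [ 0.5959 -0.018   0.3922] head_y -145.05 tool shift [0. 0. 0.] yaw None
[281 124]
```

View pics/e2.png

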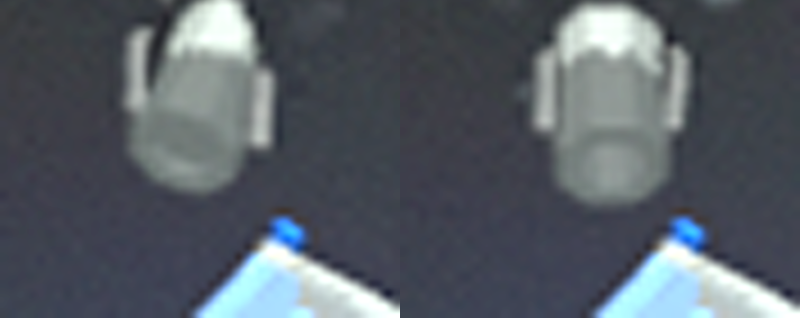

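The left panel (the end first facing −77°) shows a darker crescent inside the hole at about (195,135). The right panel (the other end) looks uniform at about (610,165). I'll check that with intensity profiles down the middle of each face.

```bash
python3 - <<'E'
from h import *
e=cv2.cvtColor(cv2.imread('pics/e2.png'),cv2.COLOR_BGR2GRAY)
e=cv2.GaussianBlur(e,(0,0),3)
np.set_printoptions(linewidth=200)
print(e[90:200:7,120:260:9]);print(e[110:214:7,545:685:9])
E
```

```text
[[ 74 132 173 128 123 139 147 151 150 151 150 145 139 132 125 148]
 [ 80 141 176 145 131 141 151 152 152 152 149 142 139 131 125 151]
 [ 80 136 164 143 132 140 148 151 150 151 148 140 138 130 125 159]
 [ 69 107 138 134 126 129 135 140 145 148 145 138 136 129 126 164]
 [ 64  87 119 127 120 120 123 125 131 137 138 138 137 127 124 164]
 [ 65  86 115 122 118 118 120 118 121 125 129 135 139 128 126 166]
 [ 66  90 116 120 118 119 120 120 119 120 123 130 138 131 133 173]
 [ 66  91 116 120 120 120 119 120 119 117 119 126 134 130 131 168]
 [ 67  93 118 125 128 124 118 119 120 119 118 122 128 122 109 123]
 [ 66  88 114 126 134 132 125 122 120 120 119 121 122 112  85  77]
 [ 65  74  99 120 130 137 140 136 127 124 124 124 120 105  75  61]
 [ 64  64  79 108 124 136 148 150 143 135 128 125 120  98  72  62]
 [ 65  61  66  89 115 129 137 141 141 133 126 126 119  87  66  66]
 [ 64  62  63  74  93 106 118 126 131 129 123 116  99  73  64  67]
 [ 65  65  64  67  71  78  93 105 111 113 107  92  74  65  66  66]
 [ 67  67  65  65  65  64  68  75  81  85  78  70  65  65  66  67]]
[[175 145 126 141 141 146 1
[... 278 characters left out ...]
 122 121 123 127 121  91  65]
 [ 67  99 128 130 124 125 134 139 136 131 125 121 123 117  83  59]
 [ 67  93 118 124 125 133 147 151 148 142 133 124 121 113  83  62]
 [ 66  89 115 124 127 137 147 152 150 145 138 128 120 112  84  63]
 [ 67  89 115 124 129 138 145 151 150 145 139 130 120 111  83  63]
 [ 66  88 116 126 129 137 146 153 151 145 136 128 122 110  81  64]
 [ 64  83 112 126 128 134 146 153 151 143 131 126 119  98  74  64]
 [ 64  75  97 116 125 130 140 145 143 137 128 121 104  79  65  64]
 [ 66  67  75  94 116 125 127 128 127 126 122 107  83  67  66  66]
 [ 67  65  66  75  91 103 106 105 104 102  95  80  70  65  66  67]
 [ 67  65  65  65  70  78  81  81  80  78  72  65  66  66  65  63]]
```

Looking about 46° down, a 38 mm hole shows only its bright lower wall. The second end does exactly that (~150 across the opening). The first end shows its floor at face brightness (~119) with only a bright bottom crescent, so it is the shallow recess. The second end is therefore the deep one and now heads along tool-y heading + 90°.

The tool can't tilt, so I'll pivot the bar in the pads against the far rail's outer face. That needs the deep end pointing at the rail, i.e. tool y heading 87.4°.

```bash
python3 -m jog '[{"claw":255,"tx":0,"ty":0,"tz":0.3,"yaw":-0.215},{"claw":255,"tx":0,"ty":0,"tz":0.6,"yaw":-0.215},{"claw":255,"tx":0,"ty":0,"tz":0.9,"yaw":-0.215},{"claw":255,"tx":0,"ty":0,"tz":0.9,"yaw":-0.215},{"claw":255,"tx":0,"ty":0,"tz":0.9,"yaw":-0.215},{"claw":255,"tx":0,"ty":0,"tz":0.9,"yaw":-0.215},{"claw":255,"tx":0,"ty":0,"tz":0.9,"yaw":-0.215},{"claw":255,"tx":0,"ty":0,"tz":0.9,"yaw":-0.215},{"claw":255,"tx":0,"ty":0,"tz":0.9,"yaw":-0.215},{"claw":255,"tx":0,"ty":0,"tz":0.9,"yaw":-0.215},{"claw":255,"tx":0,"ty":0,"tz":0.9,"yaw":-0.215}]' >/dev/null
python3 -m jog '[{"claw":255,"tx":0,"ty":0,"tz":0.3,"yaw":-0.215},{"claw":255,"tx":0,"ty":0,"tz":0.6,"yaw":-0.215},{"claw":255,"tx":0,"ty":0,"tz":0.9,"yaw":-0.215},{"claw":255,"tx":0,"ty":0,"tz":0.9,"yaw":-0.215},{"claw":255,"tx":0,"ty":0,"tz":0.9,"yaw":-0.215},{"claw":255,"tx":0,"ty":0,"tz":0.9,"yaw":-0.215},{"claw":255,"tx":0,"ty":0,"tz":0.9,"yaw":-0.215},{"claw":255,"tx":0,"ty":0,"tz":0.9,"yaw":-0.215},{"claw":255,"tx":0,"ty":0,"tz":0.9,"yaw":-0.215},{"claw":255,"tx":0,"ty":0,"tz":0.9,"yaw":-0.215},{"claw":255,"tx":0,"ty":0,"tz":0.9,"yaw":-0.215}]' >/dev/null
python3 -m jog '[{"claw":255,"tx":0,"ty":0,"tz":0,"yaw":-0.215},{"claw":255,"tx":0,"ty":0,"tz":0,"yaw":-0.215},{"claw":255,"tx":0,"ty":0,"tz":0,"yaw":-0.215},{"claw":255,"tx":0,"ty":0,"tz":0,"yaw":-0.215},{"claw":255,"tx":0,"ty":0,"tz":0,"yaw":-0.215},{"claw":255,"tx":0,"ty":0,"tz":0,"yaw":-0.215},{"claw":255,"tx":0,"ty":0,"tz":0,"yaw":-0.215},{"claw":255,"tx":0,"ty":0,"tz":0,"yaw":-0.215},{"claw":255,"tx":0,"ty":0,"tz":0,"yaw":-0.215},{"claw":255,"tx":0,"ty":0,"tz":0,"yaw":-0.215},{"claw":255,"tx":0,"ty":0,"tz":0,"yaw":-0.215}]'
python3 -c "
from h import *
go([.717,-.032,.12],87.4);print(get_obs()['joint_positions'])"
```

```text
time: 17.82
tool_pos: [0.596, -0.0181, 0.2124]
ee_rot: [-0.07, -3.141, -0.0]
wrist_force: [-0.8, -0.2, -1.4]
gripper_width: 0.0345
grasp_force: 61.9
pos [ 0.596  -0.0181  0.2124] head_y 87.46 tool shift [-1.215 -0.085  0.924] yaw 0.0002
[-8.11661068e-02  4.01715228e-01  1.71985411e+00  1.18682639e-05
  1.02010448e+00 -1.60764589e+00]
```

```bash
python3 -m jog '[{"claw":255,"tx":-0.3,"ty":-0.04,"tz":0,"yaw":0},{"claw":255,"tx":-0.6,"ty":-0.04,"tz":0,"yaw":0},{"claw":255,"tx":-0.9,"ty":-0.085,"tz":0.2,"yaw":0},{"claw":255,"tx":-0.9,"ty":-0.085,"tz":0.4,"yaw":0}]' >/dev/null
python3 -m jog '[{"claw":255,"tx":-0.315,"ty":0,"tz":0.2,"yaw":0},{"claw":255,"tx":-0.315,"ty":0,"tz":0.5,"yaw":0},{"claw":255,"tx":-0.315,"ty":0,"tz":0.52,"yaw":0},{"claw":255,"tx":-0.315,"ty":0,"tz":0.52,"yaw":0}]'
python3 -m jog '[{"claw":255,"tx":0,"ty":0,"tz":0.3,"yaw":0},{"claw":255,"tx":0,"ty":0,"tz":0.55,"yaw":0},{"claw":255,"tx":0,"ty":0,"tz":0.7,"yaw":0},{"claw":255,"tx":0,"ty":0,"tz":0.7,"yaw":0},{"claw":255,"tx":0,"ty":0,"tz":0.7,"yaw":0}]'
```

```text
time: 18.48
tool_pos: [0.7152, -0.0331, 0.1184]
ee_rot: [-0.082, -3.136, -0.0]
wrist_force: [-0.8, -0.5, -1.6]
gripper_width: 0.0346
grasp_force: 61.7
time: 18.9
tool_pos: [0.717, -0.0333, 0.0519]
ee_rot: [0.085, 3.14, -0.0]
wrist_force: [0.3, 0.1, 0.3]
gripper_width: 0.0343
grasp_force: 61.7
```

```bash
python3 - <<'E'
from h import *
go([.717,-.032,.022],87.4)
cv2.imwrite('pics/s6.png',read_camera("scene"))
E
```

```text
pos [ 0.717  -0.0333  0.0519] head_y 86.91 tool shift [0.001 0.013 0.299] yaw -0.0014
```

```bash
python3 -m jog '[{"claw":255,"tx":0,"ty":0,"tz":0.06,"yaw":-0.0014},{"claw":255,"tx":0,"ty":0,"tz":0.12,"yaw":-0.0014},{"claw":255,"tx":0,"ty":0,"tz":0.16,"yaw":-0.0014},{"claw":255,"tx":0,"ty":0,"tz":0.2,"yaw":-0.0014},{"claw":255,"tx":0,"ty":0,"tz":0.2,"yaw":-0.0014}]'
```

```text
time: 19.37
tool_pos: [0.7215, -0.0335, 0.0335]
ee_rot: [0.072, 3.132, -0.001]
wrist_force: [9.5, 0.0, 17.5]
gripper_width: 0.0347
grasp_force: 67.0
```

```bash
python3 -m jog '[{"claw":255,"tx":0,"ty":0,"tz":0.05,"yaw":0},{"claw":255,"tx":0.02,"ty":0,"tz":0.1,"yaw":0},{"claw":255,"tx":0.02,"ty":0,"tz":0.1,"yaw":0}]'
python3 -m jog '[{"claw":255,"tx":0,"ty":0,"tz":0.05,"yaw":0},{"claw":255,"tx":0.0,"ty":0,"tz":0.1,"yaw":0},{"claw":255,"tx":0.0,"ty":0,"tz":0.1,"yaw":0}]'
```

```text
time: 19.62
tool_pos: [0.7228, -0.0337, 0.0249]
ee_rot: [0.072, 3.125, -0.001]
wrist_force: [21.6, -0.2, 20.9]
gripper_width: 0.0344
grasp_force: 73.9
time: 19.87
tool_pos: [0.7231, -0.0337, 0.0149]
ee_rot: [0.072, 3.125, -0.001]
wrist_force: [23.1, 0.7, 19.4]
gripper_width: 0.0341
grasp_force: 84.1
```

```bash
python3 -m jog '[{"claw":255,"tx":0.03,"ty":0,"tz":0.02,"yaw":0},{"claw":255,"tx":0.06,"ty":0,"tz":0.03,"yaw":0},{"claw":255,"tx":0.08,"ty":0,"tz":0.04,"yaw":0},{"claw":255,"tx":0.08,"ty":0,"tz":0.04,"yaw":0}]'
python3 -m jog '[{"claw":255,"tx":0.03,"ty":0,"tz":0.01,"yaw":0},{"claw":255,"tx":0.05,"ty":0,"tz":0.03,"yaw":0},{"claw":255,"tx":0.07,"ty":0,"tz":0.04,"yaw":0},{"claw":255,"tx":0.07,"ty":0,"tz":0.04,"yaw":0}]'
python3 - <<'E'
from h import *
s=read_camera("scene");P=get_obs()['tool_pos'];u=proj("scene",[P+[0,0,.03]])[0];print(u)
cv2.imwrite('pics/s7.png',s);x,y=u.astype(int)
cv2.imwrite('pics/c7.png',cv2.resize(s[y-35:y+20,x-35:x+30],None,fx=9,fy=9,interpolation=2))
E
```

```text
time: 20.2
tool_pos: [0.723, -0.0337, 0.0146]
ee_rot: [0.072, 3.11, -0.002]
wrist_force: [49.2, 1.1, 25.4]
gripper_width: 0.0344
grasp_force: 86.2
time: 20.53
tool_pos: [0.7218, -0.0338, 0.0133]
ee_rot: [0.072, 3.099, -0.003]
wrist_force: [67.1, 1.6, 34.6]
gripper_width: 0.0343
grasp_force: 92.6
[303.72765301 213.92059136]
```

The force is climbing with no motion, so I'll back off and measure the bar's tilt numerically.

```bash
python3 -m jog '[{"claw":255,"tx":-0.13,"ty":0,"tz":-0.1,"yaw":0},{"claw":255,"tx":-0.3,"ty":0,"tz":-0.4,"yaw":0},{"claw":255,"tx":-0.3,"ty":0,"tz":-0.8,"yaw":0},{"claw":255,"tx":-0.3,"ty":0,"tz":-0.8,"yaw":0},{"claw":255,"tx":-0.3,"ty":0,"tz":-0.8,"yaw":0}]'
python3 - <<'E'
from h import *
np.set_printoptions(linewidth=250)
s=np.mean([read_camera("scene").astype(float) for _ in range(3)],0).astype('uint8');o=get_obs();P=o['tool_pos'];u=proj("scene",[P+[0,0,.03]])[0];print(u,P,o['moment'])
cv2.imwrite('pics/s8.png',s);x,y=u.astype(int)
g=cv2.cvtColor(s,cv2.COLOR_BGR2GRAY);sat=s.max(2).astype(int)-s.min(2)
print(np.where(sat[y-16:y+18,x-16:x+18]<60,g[y-16:y+18,x-16:x+18],0))
# projected outlines of bar axis endpoints for several tilts
for a in (0,30,45,60,75,90):
    r=np.radians(a);d=np.array([-np.cos(r),.045*np.cos(r),np.sin(r)])*.028
    c=P+[0,0,.03];print(a,(proj("scene",[c+d])-[x-16,y-16]).round(1),(proj("scene",[c-d])-[x-16,y-16]).round(1))
E
```

```text
time: 21.0
tool_pos: [0.7319, -0.034, 0.0855]
ee_rot: [0.072, 3.136, -0.001]
wrist_force: [-0.9, -1.1, -2.2]
gripper_width: 0.0343
grasp_force: 87.2
[307.2017023  204.74542844] [ 0.72881309 -0.03377734  0.08146208] [ 0.03935788 -0.02915684 -0.04357705]
[[ 0  0  0 ... 50 52 51]
 [ 0  0  0 ... 52 55 55]
 [ 0  0  0 ... 51 52 51]
 ...
 [ 0  0 50 ... 52 54 53]
 [ 0  0 38 ... 56 51 53]
 [ 0 35 42 ... 53 54 52]]
0 [[ 9.5 12.8]] [[23.  20.7]]
30 [[10.8 11.2]] [[21.6 22.3]]
45 [[12.  10.9]] [[20.4 22.5]]
60 [[13.5 11. ]] [[18.9 22.4]]
75 [[15.2 11.5]] [[17.2 21.8]]
90 [[17.  12.4]] [[15.4 21. ]]
```

```bash
python3 - <<'E'
from h import *
s=cv2.imread('pics/s8.png');x,y=307,204
g=cv2.cvtColor(s,cv2.COLOR_BGR2GRAY);sat=s.max(2).astype(int)-s.min(2)
for r in range(y-18,y+18):
    print(r,' '.join('BB' if sat[r,c]>60 else '%2d'%(g[r,c]//3) for c in range(x-18,x+18)))
E
```

```text
186 BB BB BB BB BB BB BB BB BB BB BB BB 16 15 16 15 17 16 16 16 15 16 16 15 14 15 14 14 14 15 13 15 15 14 16 18
187 BB BB BB BB BB BB BB BB BB BB BB BB BB 16 14 16 15 16 16 16 15 16 15 15 16 16 15 14 15 14 16 15 15 16 17 18
188 BB BB BB BB BB BB BB BB BB BB BB BB BB 16 16 16 16 16 16 16 17 17 17 16 16 16 16 15 16 16 14 15 14 16 17 17
189 BB BB BB BB BB BB BB BB BB BB BB BB BB BB 16 16 16 16 17 16 16 16 16 16 16 16 16 16 15 14 15 16 17 17 18 18
190 BB BB BB BB BB BB BB BB BB BB BB BB BB BB 16 15 17 16 16 16 17 17 16 16 15 16 16 15 16 15 15 15 16 17 17 17
191 BB BB BB BB BB BB BB BB BB BB BB BB BB BB 15 16 16 16 15 16 17 15 16 15 15 16 16 14 16 15 15 17 18 17 17 17
192 BB BB BB BB BB BB BB BB BB BB BB BB BB BB 15 16 16 16 17 15 16 15 15 16 16 16 14 17 16 17 17 19 17 17 18 17
193 BB BB BB BB BB BB BB BB BB BB BB BB BB BB 15 16 16 15 16 16 16 15 17 17 16 15 14 14 15 17 17 17 18 17 17 17
194 BB BB BB BB BB BB BB BB BB BB BB BB BB BB 19 26 22 18 16 17 16 16 18 20 18 15 14 15 16 18 17 16 18 17 16 17
195 BB BB BB BB BB BB BB BB BB BB BB BB BB BB 26 37 30 22 17 16 14 15 17 16 15 14 14 16 17 1
[... 2231 characters left out ...]
7 17 18 17 17 18 18 17 18 17
216 BB BB BB BB BB BB BB 13 13 15 19 19 18 18 18 19 18 17 18 18 18 17 18 18 17 17 17 17 17 18 17 18 17 18 17 17
217 BB BB BB BB BB BB 14 12 13 14 18 18 18 18 18 17 18 18 18 17 18 18 18 18 18 18 18 16 17 18 18 18 17 18 17 17
218 BB BB BB BB BB 13 12 15 18 19 19 18 18 17 18 18 18 18 18 17 18 18 18 18 18 18 17 17 17 18 17 17 18 17 17 18
219 BB BB BB BB 16 12 12 14 19 19 18 18 18 18 17 18 17 18 18 18 17 18 18 16 18 18 18 17 18 17 17 17 18 17 18 17
220 BB BB BB BB 12 12 15 18 18 18 18 18 18 17 18 17 18 17 18 18 18 18 18 17 18 17 18 18 18 17 17 18 17 18 17 17
221 BB BB BB 11 14 12 15 18 18 18 18 18 18 18 17 17 18 18 17 17 17 15 15 14 15 18 17 18 18 18 17 18 18 17 18 17
```

```bash
python3 - <<'E'
from h import *
s=cv2.imread('pics/s6.png');x,y=proj("scene",[[.717,-.0333,.0819]])[0].astype(int);print(x,y)
g=cv2.cvtColor(s,cv2.COLOR_BGR2GRAY);sat=s.max(2).astype(int)-s.min(2)
for r in range(y-14,y+14):
    print(r,' '.join('BB' if sat[r,c]>60 else '%2d'%(g[r,c]//3) for c in range(x-16,x+16)))
def corners(c,a):
    r=np.radians(a);ax=np.array([-np.cos(r),.045*np.cos(r),np.sin(r)]);n=np.array([np.sin(r),0,np.cos(r)]);w=np.array([.045,1,0])
    out={}
    for nm,sg in(("deep",1),("shal",-1)):
        out[nm]=proj("scene",[c+ax*.028*sg+n*q*.001+w*v*.001 for q,v in((18,7.5),(18,-7.5),(7.5,-18),(-7.5,-18),(-18,-7.5),(-18,7.5),(-7.5,18),(7.5,18))]).round(0).astype(int).tolist()
    return out
c6=np.array([.717,-.0333,.0819]);print("s6",corners(c6,0))
c8=np.array([.7289,-.0338,.1115])
for a in(-45,0,30,60,90):print(a,corners(c8,a))
E
```

```text
303 207
193 BB BB BB BB BB BB BB BB BB BB BB BB 14 17 16 16 18 16 17 17 15 17 16 16 15 16 15 15 15 13 14 16
194 BB BB BB BB BB BB BB BB BB BB BB BB 13 16 16 13 17 16 14 16 15 16 15 16 16 16 16 15 14 15 17 17
195 BB BB BB BB BB BB BB BB BB BB BB BB 14 15 16 15 15 15 16 15 16 15 17 15 15 16 15 13 14 18 16 17
196 BB BB BB BB BB BB BB BB BB BB BB BB 15 15 15 15 16 15 15 15 15 15 16 16 15 15 13 15 19 16 17 19
197 BB BB BB BB BB BB BB BB BB BB BB 21 15 18 15 16 16 15 15 16 17 20 15 13 15 12 12 15 16 18 16 18
198 BB BB BB BB BB BB BB BB BB BB BB 20 24 30 30 15 18 15 14 16 17 18 15 14 16 16 14 18 17 18 17 16
199 BB BB BB BB BB BB BB BB BB BB BB 24 38 42 29 16 15 15 14 17 16 16 20 22 13 15 18 18 18 18 17 18
200 BB BB BB BB BB BB BB BB BB BB BB 30 41 37 22 15 15 15 14 16 15 15 35 50 28 18 17 18 16 18 18 17
201 BB BB BB BB BB BB BB BB BB BB 54 41 41 33 17 14 14 13 16 16 17 14 16 22 21 18 16 17 16 17 18 18
202 BB BB BB BB BB BB BB BB BB 42 46 41 38 25 19 19 17 17 17 16 13 12 20 25 17 17 18 19 18 18 19 18
203 BB BB BB BB BB BB BB 15 21 36 41 39 29 18 15 17 18 18 15 15 10 13 25 33 17 17 17 17 17 1
[... 2303 characters left out ...]
3], [312, 213], [315, 210], [316, 206], [317, 204]]}
30 {'deep': [[306, 196], [303, 199], [300, 202], [298, 203], [298, 202], [300, 199], [303, 196], [306, 195]], 'shal': [[316, 208], [314, 211], [311, 213], [309, 214], [309, 213], [311, 210], [314, 207], [316, 206]]}
60 {'deep': [[310, 198], [307, 201], [303, 203], [300, 202], [299, 200], [302, 197], [306, 195], [309, 196]], 'shal': [[315, 210], [313, 213], [309, 214], [305, 214], [305, 211], [307, 208], [311, 207], [314, 207]]}
90 {'deep': [[314, 201], [311, 204], [307, 205], [303, 203], [302, 199], [305, 197], [309, 196], [313, 198]], 'shal': [[312, 210], [310, 213], [306, 213], [302, 211], [301, 208], [303, 205], [307, 205], [311, 207]]}
```

The numbers point to what happened. The bar's end slipped off the rail edge and then butted against the rail's outer face: x stalled at 0.722 = wall 0.694 + half-length 0.028. I need more overlap and an arc-shaped path around the edge.

```bash
python3 -m jog '[{"claw":255,"tx":0.1,"ty":0,"tz":0,"yaw":0},{"claw":255,"tx":0.2,"ty":0,"tz":0,"yaw":0},{"claw":255,"tx":0.2,"ty":0,"tz":0.15,"yaw":0},{"claw":255,"tx":0.2,"ty":0,"tz":0.3,"yaw":0},{"claw":255,"tx":0.2,"ty":0,"tz":0.35,"yaw":0},{"claw":255,"tx":0.2,"ty":0,"tz":0.35,"yaw":0}]'
python3 -m jog '[{"claw":255,"tx":0,"ty":0,"tz":0.03,"yaw":0},{"claw":255,"tx":0,"ty":0,"tz":0.06,"yaw":0},{"claw":255,"tx":0,"ty":0,"tz":0.06,"yaw":0}]'
```

```text
time: 21.65
tool_pos: [0.7079, -0.0328, 0.0449]
ee_rot: [-0.073, -3.136, -0.0]
wrist_force: [0.2, 0.1, -1.2]
gripper_width: 0.0345
grasp_force: 87.2
time: 21.9
tool_pos: [0.7099, -0.033, 0.0413]
ee_rot: [-0.073, -3.141, 0.0]
wrist_force: [-0.3, -0.2, -1.4]
gripper_width: 0.0346
grasp_force: 87.2
```

```bash
python3 -m jog '[{"claw":255,"tx":-0.01,"ty":0,"tz":0.03,"yaw":0},{"claw":255,"tx":-0.03,"ty":0,"tz":0.06,"yaw":0},{"claw":255,"tx":-0.03,"ty":0,"tz":0.06,"yaw":0}]'
python3 -m jog '[{"claw":255,"tx":-0.01,"ty":0,"tz":0.03,"yaw":0},{"claw":255,"tx":-0.03,"ty":0,"tz":0.06,"yaw":0},{"claw":255,"tx":-0.03,"ty":0,"tz":0.06,"yaw":0}]'
python3 -c "
from h import *
print(get_obs()['moment'],get_obs()['wrist_force'])"
```

```text
time: 22.15
tool_pos: [0.7131, -0.0331, 0.0351]
ee_rot: [0.073, 3.141, 0.0]
wrist_force: [-0.3, 0.2, -0.8]
gripper_width: 0.0345
grasp_force: 87.2
time: 22.4
tool_pos: [0.7159, -0.0332, 0.0289]
ee_rot: [-0.073, -3.14, -0.0]
wrist_force: [-1.3, 0.0, -1.6]
gripper_width: 0.0347
grasp_force: 87.2
[ 0.00590461 -0.03694182 -0.02477634] [-1.3092131   0.03553828 -1.59697001]
```

```bash
python3 -m jog '[{"claw":255,"tx":-0.01,"ty":0,"tz":0.03,"yaw":0},{"claw":255,"tx":-0.02,"ty":0,"tz":0.06,"yaw":0},{"claw":255,"tx":-0.02,"ty":0,"tz":0.06,"yaw":0}]'
python3 -m jog '[{"claw":255,"tx":0,"ty":0,"tz":0.03,"yaw":0},{"claw":255,"tx":0,"ty":0,"tz":0.06,"yaw":0},{"claw":255,"tx":0,"ty":0,"tz":0.06,"yaw":0}]'
```

```text
time: 22.65
tool_pos: [0.7176, -0.0333, 0.0228]
ee_rot: [-0.073, -3.14, -0.0]
wrist_force: [0.6, 0.8, -1.6]
gripper_width: 0.0345
grasp_force: 87.2
time: 22.9
tool_pos: [0.7175, -0.0333, 0.0168]
ee_rot: [-0.073, -3.14, -0.0]
wrist_force: [-0.2, -0.2, -1.5]
gripper_width: 0.0346
grasp_force: 87.2
```

```bash
python3 -m jog '[{"claw":255,"tx":0.02,"ty":0,"tz":0.01,"yaw":0},{"claw":255,"tx":0.04,"ty":0,"tz":0.02,"yaw":0},{"claw":255,"tx":0.04,"ty":0,"tz":0.02,"yaw":0}]'
python3 -m jog '[{"claw":255,"tx":0.02,"ty":0,"tz":0.01,"yaw":0},{"claw":255,"tx":0.04,"ty":0,"tz":0.02,"yaw":0},{"claw":255,"tx":0.04,"ty":0,"tz":0.02,"yaw":0}]'
python3 - <<'E'
from h import *
s=np.mean([read_camera("scene").astype(float) for _ in range(3)],0).astype('uint8');P=get_obs()['tool_pos'];x,y=proj("scene",[P+[0,0,.03]])[0].astype(int);print(P,x,y)
g=cv2.cvtColor(s,cv2.COLOR_BGR2GRAY);sat=s.max(2).astype(int)-s.min(2)
for r in range(y-14,y+14):
    print(r,' '.join('BB' if sat[r,c]>60 else '%2d'%(g[r,c]//3) for c in range(x-16,x+16)))
E
```

```text
time: 23.15
tool_pos: [0.7169, -0.0333, 0.0169]
ee_rot: [0.073, 3.134, -0.0]
wrist_force: [9.9, -0.3, 3.4]
gripper_width: 0.0348
grasp_force: 87.8
time: 23.4
tool_pos: [0.7168, -0.0334, 0.0169]
ee_rot: [0.073, 3.127, -0.001]
wrist_force: [23.9, -0.6, 8.2]
gripper_width: 0.0343
grasp_force: 88.8
[ 0.71675259 -0.03333522  0.01690372] 302 212
198 BB BB BB BB BB BB BB BB BB BB BB 13 14 15 15 16 15 15 14 16 15 15 15 15 14 15 15 15 14 15 17 17
199 BB BB BB BB BB BB BB BB BB BB BB BB 14 15 16 16 16 15 15 16 15 16 16 15 15 15 14 15 15 17 16 17
200 BB BB BB BB BB BB BB BB BB BB BB BB 14 14 16 15 15 15 15 16 16 15 15 16 15 14 14 16 18 17 17 17
201 BB BB BB BB BB BB BB BB BB BB BB BB 14 15 15 15 15 16 15 15 16 15 14 16 15 15 16 17 17 17 17 18
202 BB BB BB BB BB BB BB BB BB BB BB 20 14 15 16 14 15 16 14 15 16 16 15 14 13 15 18 17 17 17 17 17
203 BB BB BB BB BB BB BB BB BB BB BB 14 21 26 18 16 16 16 14 16 18 18 14 13 14 15 17 17 16 17 17 17
204 BB BB BB BB BB BB BB BB BB BB BB 20 36 34 24 16 16 15 14 16 15 14 13 14 15 17 17 17 18 18 16 16
205 BB BB BB BB BB BB BB BB BB BB BB 30 42 37 21 16 15 15 
[... 1341 characters left out ...]

219 BB BB BB BB BB BB BB 15 12 12 12 12 12 12 16 20 19 24 31 34 38 33 14 11 11 12 12 13 15 17 18 17
220 BB BB BB BB BB BB BB 12 11 13 12 12 13 12 12 11 11 18 24 22 18 10 11 11 12 13 15 18 17 17 17 17
221 BB BB BB BB BB BB 12 12 13 13 12 12 12 12 12 12 11 12 11 10 12 12 13 12 15 18 17 18 17 18 17 17
222 BB BB BB BB BB 12 12 11 12 12 13 13 12 12 12 12 12 12 12 12 11 11 11 11 15 18 17 17 17 18 17 18
223 BB BB BB BB 12 12 12 12 11 13 13 12 12 11 12 12 12 11 12 12 12 12 12 13 14 17 17 17 17 17 17 17
224 BB BB BB 15 12 13 11 11 12 11 13 12 12 12 12 13 13 13 11 12 11 12 12 12 13 17 18 17 17 17 17 18
225 BB BB BB 11 12 12 12 12 13 12 12 13 11 11 12 12 12 12 12 12 11 11 13 10 14 18 17 18 17 17 17 18
```

```bash
python3 -m jog '[{"claw":255,"tx":-0.07,"ty":0,"tz":0.03,"yaw":0},{"claw":255,"tx":-0.08,"ty":0,"tz":0.08,"yaw":0},{"claw":255,"tx":-0.08,"ty":0,"tz":0.1,"yaw":0},{"claw":255,"tx":-0.08,"ty":0,"tz":0.1,"yaw":0}]'
python3 -m jog '[{"claw":255,"tx":0.03,"ty":0,"tz":0,"yaw":0},{"claw":255,"tx":0.06,"ty":0,"tz":0,"yaw":0},{"claw":255,"tx":0.09,"ty":0,"tz":0,"yaw":0},{"claw":255,"tx":0.09,"ty":0,"tz":0,"yaw":0}]'
```

```text
time: 23.88
tool_pos: [0.7222, -0.0337, 0.0047]
ee_rot: [0.073, 3.132, -0.001]
wrist_force: [21.9, -1.3, -18.1]
gripper_width: 0.0349
grasp_force: 89.4
time: 24.22
tool_pos: [0.7207, -0.0338, 0.0063]
ee_rot: [0.073, 3.118, -0.002]
wrist_force: [52.4, -1.9, -18.8]
gripper_width: 0.0349
grasp_force: 92.9
```

```bash
python3 -m jog '[{"claw":255,"tx":-0.2,"ty":0,"tz":0,"yaw":0},{"claw":255,"tx":-0.3,"ty":0,"tz":-0.4,"yaw":0},{"claw":255,"tx":-0.3,"ty":0,"tz":-0.8,"yaw":0.02},{"claw":255,"tx":-0.3,"ty":0,"tz":-1,"yaw":0.18},{"claw":255,"tx":-0.3,"ty":0,"tz":-1,"yaw":0.18},{"claw":255,"tx":-0.3,"ty":0,"tz":-1,"yaw":0.18},{"claw":255,"tx":-0.3,"ty":0,"tz":-1,"yaw":0.18},{"claw":255,"tx":-0.3,"ty":0,"tz":-1,"yaw":0.18},{"claw":255,"tx":-0.3,"ty":0,"tz":-1,"yaw":0.18},{"claw":255,"tx":-0.3,"ty":0,"tz":-1,"yaw":0.18},{"claw":255,"tx":-0.3,"ty":0,"tz":-1,"yaw":0.18},{"claw":255,"tx":-0.3,"ty":0,"tz":-1,"yaw":0.18}]'
cat >> h.py <<'E'
def asc(k=16,name="scene"):
    s=np.mean([read_camera(name).astype(float) for _ in range(3)],0).astype('uint8');P=get_obs()['tool_pos'];x,y=proj(name,[P+[0,0,.03]])[0].round().astype(int);print(P,x,y)
    g=cv2.cvtColor(s,cv2.COLOR_BGR2GRAY);sat=s.max(2).astype(int)-s.min(2)
    print('    '+' '.join('%2d'%((c)%100) for c in range(x-k,x+k)))
    for r in range(y-k,y+k): print(r,' '.join('BB' if sat[r,c]>60 else '%2d'%(g[r,c]//3) for c in range(x-k,x+k)))
def corners(c,a,head):
    r=np.radians(a);h=np.radians(head);e=np.array([np.cos(h),np.sin(h),0]);Z=np.array([0,0,1]);ax=e*np.cos(r)+Z*np.sin(r);n=Z*np.cos(r)-e*np.sin(r);w=np.cross(n,ax)
    for nm,sg in(("deep",1),("shal",-1)):
        print(a,nm,proj("scene",[c+ax*.028*sg+n*q*.001+w*v*.001 for q,v in((18,7.5),(18,-7.5),(7.5,-18),(-7.5,-18),(-18,-7.5),(-18,7.5),(-7.5,18),(7.5,18))]).round(0).astype(int).tolist())
E
python3 - <<'E'
from h import *
go([.72,0,.1],0)
asc(15)
c=get_obs()['tool_pos']+[0,0,.03]
M=R.from_rotvec(get_obs()['ee_rot']).as_matrix();hd=np.degrees(np.arctan2(M[1,0],M[0,0]))
for a in(-45,0,30,60,90):corners(c,a,hd)
E
```

```text
time: 25.22
tool_pos: [0.7386, -0.0343, 0.1035]
ee_rot: [-1.753, -2.607, 0.0]
wrist_force: [-0.2, 0.3, -0.3]
gripper_width: 0.034
grasp_force: 95.3
pos [ 0.7386 -0.0343  0.1035] head_y 22.15 tool shift [ 0.388 -0.043  0.035] yaw 0.0615
[ 0.73870299 -0.03424834  0.10352008] 310 203
    95 96 97 98 99  0  1  2  3  4  5  6  7  8  9 10 11 12 13 14 15 16 17 18 19 20 21 22 23 24
188 17 16 24 34 25 BB BB BB 15 16 16 15 16 16 17 15 16 16 16 15 15 17 15 17 15 15 14 15 15 16
189 16 16 23 29 15 17 BB BB BB 16 16 16 15 17 16 16 16 17 16 16 16 17 16 15 14 15 15 15 15 15
190 14 16 16 17 16 16 BB BB BB BB 16 16 16 17 15 15 16 17 17 16 16 15 16 15 16 15 15 16 15 16
191 14 17 17 16 18 17 21 BB BB 18 14 17 16 16 15 16 15 15 15 15 15 15 16 15 15 15 16 15 15 15
192 BB 15 16 16 17 19 18 19 20 16 17 16 16 15 16 14 15 15 16 16 16 16 16 15 14 16 15 15 16 17
193 BB 13 15 16 16 18 19 18 18 17 16 16 16 15 14 14 13 14 14 16 16 16 16 16 15 16 16 17 18 18
194 BB BB 15 17 16 17 19 19 18 15 16 15 15 22 40 49 45 39 23 19 15 14 15 14 16 17 16 17 16 15
195 BB BB 13 16 16 16 17 17 17 16 17 16 18 26 37 38 37 36 36 34 29
[... 2445 characters left out ...]
315, 209], [314, 211], [311, 213], [307, 212], [304, 210], [304, 207]]
30 deep [[309, 194], [314, 195], [317, 195], [316, 196], [313, 196], [309, 195], [306, 194], [306, 194]]
30 shal [[307, 210], [311, 211], [314, 211], [314, 212], [311, 211], [307, 211], [304, 210], [304, 210]]
60 deep [[309, 197], [313, 198], [317, 197], [317, 195], [314, 194], [310, 193], [306, 194], [306, 196]]
60 shal [[307, 212], [311, 212], [314, 212], [314, 210], [311, 208], [307, 207], [304, 208], [304, 210]]
90 deep [[308, 202], [313, 203], [316, 201], [317, 197], [314, 194], [309, 194], [306, 196], [306, 199]]
90 shal [[307, 211], [311, 212], [314, 210], [315, 206], [312, 203], [308, 203], [305, 205], [304, 208]]
```

The end-on profile is clear: the bar's flats run straight over rows 195–210, with just a sliver of the deep end visible at row 194. So it's tilted about 48° with the deep end up and still centred. The last push failed because the corner had dropped below the rail's top. I'll resume at the right height and push perpendicular to the bar.

```bash
python3 -m jog '[{"claw":255,"tx":0,"ty":0,"tz":0,"yaw":-0.1814},{"claw":255,"tx":0,"ty":0,"tz":0,"yaw":-0.1814},{"claw":255,"tx":0,"ty":0,"tz":0.1,"yaw":-0.1814},{"claw":255,"tx":0,"ty":0,"tz":0.2,"yaw":-0.1814},{"claw":255,"tx":0,"ty":0,"tz":0.4,"yaw":-0.1814},{"claw":255,"tx":0,"ty":0,"tz":0.6,"yaw":-0.1814},{"claw":255,"tx":0,"ty":0,"tz":0.6,"yaw":-0.1814},{"claw":255,"tx":0,"ty":0,"tz":0.6,"yaw":-0.1814},{"claw":255,"tx":0,"ty":0,"tz":0.6,"yaw":-0.1814},{"claw":255,"tx":0,"ty":0,"tz":0.6,"yaw":-0.1814},{"claw":255,"tx":0,"ty":0,"tz":0.6,"yaw":-0.1814}]'
python3 -c "
from h import *
go([.717,-.034,.027],87.4)"
```

```text
time: 26.28
tool_pos: [0.7388, -0.0343, 0.0435]
ee_rot: [0.059, 3.141, -0.0]
wrist_force: [0.6, 0.3, -0.7]
gripper_width: 0.0343
grasp_force: 95.2
pos [ 0.7388 -0.0343  0.0435] head_y 87.84 tool shift [ 0.218 -0.005  0.165] yaw 0.0012
```

```bash
python3 -m jog '[{"claw":255,"tx":0.15,"ty":0,"tz":0,"yaw":0.001},{"claw":255,"tx":0.2,"ty":0,"tz":0.08,"yaw":0.001},{"claw":255,"tx":0.2,"ty":0,"tz":0.17,"yaw":0.001},{"claw":255,"tx":0.2,"ty":0,"tz":0.17,"yaw":0.001}]'
python3 -m jog '[{"claw":255,"tx":0.02,"ty":0,"tz":0.04,"yaw":0},{"claw":255,"tx":0.04,"ty":0,"tz":0.08,"yaw":0},{"claw":255,"tx":0.06,"ty":0,"tz":0.12,"yaw":0},{"claw":255,"tx":0.06,"ty":0,"tz":0.12,"yaw":0}]'
```

```text
time: 26.62
tool_pos: [0.7177, -0.0335, 0.0244]
ee_rot: [-0.071, -3.138, -0.0]
wrist_force: [1.2, -0.6, -0.8]
gripper_width: 0.0343
grasp_force: 95.2
time: 26.95
tool_pos: [0.7147, -0.0334, 0.0149]
ee_rot: [0.069, 3.137, -0.0]
wrist_force: [7.2, -0.5, 1.1]
gripper_width: 0.0347
grasp_force: 95.8
```

```bash
python3 -m jog '[{"claw":255,"tx":0.03,"ty":0,"tz":0.03,"yaw":0},{"claw":255,"tx":0.07,"ty":0,"tz":0.05,"yaw":0},{"claw":255,"tx":0.1,"ty":0,"tz":0.06,"yaw":0},{"claw":255,"tx":0.1,"ty":0,"tz":0.06,"yaw":0}]'
python3 -m jog '[{"claw":255,"tx":0.03,"ty":0,"tz":0.02,"yaw":0},{"claw":255,"tx":0.06,"ty":0,"tz":0.04,"yaw":0},{"claw":255,"tx":0.06,"ty":0,"tz":0.04,"yaw":0}]'
```

```text
time: 27.28
tool_pos: [0.7148, -0.0335, 0.0146]
ee_rot: [0.069, 3.118, -0.002]
wrist_force: [33.7, 0.9, 26.2]
gripper_width: 0.0343
grasp_force: 99.5
time: 27.53
tool_pos: [0.7151, -0.0336, 0.0144]
ee_rot: [0.069, 3.106, -0.002]
wrist_force: [49.1, 2.9, 48.5]
gripper_width: 0.0344
grasp_force: 102.8
```

```bash
python3 -m jog '[{"claw":255,"tx":-0.12,"ty":0,"tz":-0.08,"yaw":0},{"claw":255,"tx":-0.21,"ty":0,"tz":-0.05,"yaw":0},{"claw":255,"tx":-0.23,"ty":0,"tz":-0.02,"yaw":0},{"claw":255,"tx":-0.23,"ty":0,"tz":-0.02,"yaw":0}]'
```

```text
time: 27.87
tool_pos: [0.7213, -0.0337, 0.0057]
ee_rot: [0.069, 3.139, -0.0]
wrist_force: [11.1, -0.6, 1.4]
gripper_width: 0.0345
grasp_force: 96.1
```

```bash
python3 -m jog '[{"claw":130,"tx":0,"ty":0,"tz":0,"yaw":0},{"claw":130,"tx":0,"ty":0,"tz":0,"yaw":0},{"claw":130,"tx":0,"ty":0,"tz":0,"yaw":0},{"claw":130,"tx":0,"ty":0,"tz":0,"yaw":0}]'
python3 -m jog '[{"claw":0,"tx":0,"ty":0,"tz":0,"yaw":0},{"claw":0,"tx":0,"ty":0,"tz":-0.2,"yaw":0},{"claw":0,"tx":0,"ty":0,"tz":-0.5,"yaw":0},{"claw":0,"tx":0,"ty":0,"tz":-0.9,"yaw":0},{"claw":0,"tx":0,"ty":0,"tz":-0.9,"yaw":0}]'
python3 - <<'E'
from h import *
x,y=proj("scene",[[.7213,-.0337,.034]])[0].round().astype(int);k=17
s=np.mean([read_camera("scene").astype(float) for _ in range(3)],0).astype('uint8');cv2.imwrite('pics/s9.png',s)
g=cv2.cvtColor(s,cv2.COLOR_BGR2GRAY);sat=s.max(2).astype(int)-s.min(2);print(x,y)
print('    '+' '.join('%2d'%((c)%100) for c in range(x-k,x+k)))
for r in range(y-k,y+k): print(r,' '.join('BB' if sat[r,c]>60 else '%2d'%(g[r,c]//3) for c in range(x-k,x+k)))
for a in(0,60,90):corners(np.array([.7213,-.0337,.036 if a else .018]),a,177.4)
E
```

```text
time: 28.2
tool_pos: [0.7188, -0.0335, 0.0057]
ee_rot: [-0.069, -3.139, -0.0]
wrist_force: [-0.4, 0.5, 0.4]
gripper_width: 0.0415
grasp_force: 0.0
time: 28.62
tool_pos: [0.7236, -0.0339, 0.1039]
ee_rot: [0.069, 3.132, -0.001]
wrist_force: [1.7, -0.7, 0.4]
gripper_width: 0.0853
grasp_force: 0.0
303 215
    86 87 88 89 90 91 92 93 94 95 96 97 98 99  0  1  2  3  4  5  6  7  8  9 10 11 12 13 14 15 16 17 18 19
198 BB BB BB BB BB BB BB BB BB 15 21 28 27 21 16 16 18 21 18 19 17 16 BB BB 12 12 12 14 18 17 18 18 17 18
199 BB BB BB BB BB BB BB BB BB 16 17 24 26 20 15 16 BB BB 18 18 17 BB BB BB 12 12 14 18 17 18 17 17 17 17
200 BB BB BB BB BB BB BB BB BB 16 17 18 19 17 16 20 BB 24 18 BB BB BB BB 11 12 15 18 18 17 17 17 17 18 18
201 BB BB BB BB BB BB BB BB 17 16 17 16 16 15 16 16 20 17 17 BB BB BB 13 13 15 18 18 17 18 18 18 18 17 17
202 BB BB BB BB BB BB BB BB 15 15 17 17 18 16 15 15 17 17 BB BB BB 13 13 15 17 18 17 18 18 17 18 18 17 17
203 BB BB BB BB BB BB BB BB 14 17 18 17 17 16 16 16 18 16 BB BB 13 13 13 14 18 18 17 17 17 18 17 17 16 17
204 BB BB BB BB BB BB BB BB 16 20 20 19 18 16 15 16 17 
[... 2840 characters left out ...]
 12 12 12 13 13 12 12 12 12 13 12 13 12 13 12 12 13 15 18 18 17 17 17 17
0 deep [[296, 212], [298, 210], [300, 209], [299, 211], [297, 215], [295, 217], [294, 218], [294, 216]]
0 shal [[309, 220], [311, 217], [312, 217], [312, 219], [310, 222], [308, 225], [307, 226], [307, 224]]
60 deep [[304, 212], [306, 209], [305, 206], [302, 206], [298, 207], [296, 210], [297, 213], [300, 213]]
60 shal [[309, 222], [311, 220], [310, 217], [307, 216], [303, 218], [301, 221], [302, 223], [305, 224]]
90 deep [[307, 215], [309, 212], [309, 208], [305, 206], [301, 207], [299, 210], [300, 213], [303, 215]]
90 shal [[306, 223], [308, 220], [307, 216], [304, 214], [300, 215], [298, 218], [299, 221], [302, 223]]
```

Released, the bar slid down and lies flat again, with its shallow end visible at px (308,219). Fresh grips turn more easily, so I'll locate it, regrip near the shallow end for a longer lever, and do one clean arc.

```bash
python3 - <<'E'
from h import *
L=[(296.7,215),(297.8,216),(298.8,217),(299.2,218),(299.8,219),(300.6,220),(301,221),(302,222),(302.9,223),(303.8,224)]
w=plane("scene",L,.006);v=cv2.fitLine((w*1000).astype(np.float32),2,0,.01,.01).ravel();print("edge",v,np.degrees(np.arctan2(v[1],v[0])))
print("shal end",plane("scene",[(308,219),(307.5,219.3),(308.5,218.5)],.018))
print("right vertices", plane("scene",[(311.5,218.5)],.018),plane("scene",[(308.3,213)],.036))
for hd in(150,160,170):
    e=np.array([np.cos(np.radians(hd)),np.sin(np.radians(hd)),0]);c=np.append(plane("scene",[(308,219)],.018)[0],.018)+e*.028;print(c);corners(c,0,hd)
go([.72,-.03,.1],70)
E
```

```text
edge [ 8.9711827e-01 -4.4179043e-01  7.1446167e+02 -4.0633503e+01] -26.218174
shal end [[ 0.74026442 -0.0295763 ]
 [ 0.73935374 -0.03173228]
 [ 0.74074659 -0.02666454]]
right vertices [[ 0.75009075 -0.02048491]] [[ 0.73220445 -0.01679637]]
[ 0.7160157 -0.0155763  0.018    ]
0 deep [[299, 206], [303, 204], [305, 205], [304, 207], [302, 209], [298, 211], [296, 210], [297, 208]]
0 shal [[307, 217], [310, 216], [312, 216], [312, 218], [309, 221], [306, 222], [304, 222], [304, 220]]
[ 0.71395302 -0.01999973  0.018     ]
0 deep [[297, 207], [300, 205], [302, 205], [302, 207], [300, 210], [297, 212], [295, 212], [295, 210]]
0 shal [[307, 218], [310, 215], [312, 215], [311, 218], [309, 220], [306, 222], [304, 223], [304, 220]]
[ 0.7126898  -0.02471415  0.018     ]
0 deep [[296, 209], [298, 206], [300, 206], [300, 208], [298, 211], [295, 214], [293, 214], [294, 212]]
0 shal [[307, 218], [310, 215], [311, 215], [311, 217], [309, 220], [306, 223], [305, 223], [305, 221]]
pos [ 0.7199 -0.0336  0.0969] head_y 87.48 tool shift [ 0.     0.036 -0.031] yaw 0.0486
```

```bash
python3 -m jog '[{"claw":0,"tx":0,"ty":-0.4,"tz":-0.3,"yaw":0},{"claw":0,"tx":0,"ty":-0.8,"tz":-0.3,"yaw":0},{"claw":0,"tx":0,"ty":-1,"tz":-0.3,"yaw":0}]' >/dev/null
python3 -m jog '[{"claw":0,"tx":0.1,"ty":-0.4,"tz":0,"yaw":0},{"claw":0,"tx":0.2,"ty":-0.8,"tz":0,"yaw":0},{"claw":0,"tx":0.2,"ty":-0.8,"tz":0,"yaw":0}]'
python3 - <<'E'
from h import *
t=np.mean([read_camera("top").astype(float) for _ in range(3)],0).astype('uint8');cv2.imwrite('pics/t10.png',t)
x,y=proj("top",[[.72,-.025,.036]])[0].round().astype(int);k=15
g=cv2.cvtColor(t,cv2.COLOR_BGR2GRAY);sat=t.max(2).astype(int)-t.min(2);print(x,y)
print('    '+' '.join('%2d'%((c)%100) for c in range(x-k,x+k)))
for r in range(y-k,y+k): print(r,' '.join('BB' if sat[r,c]>60 else '%2d'%(g[r,c]//3) for c in range(x-k,x+k)))
m=((g>80)&(sat<60)).astype('uint8');m[:y-14]=0;m[y+14:]=0;m[:,:x-14]=0;m[:,x+14:]=0
q=max(cv2.findContours(m,cv2.RETR_EXTERNAL,cv2.CHAIN_APPROX_NONE)[0],key=cv2.contourArea).reshape(-1,2)
print(cv2.minAreaRect((plane("top",q,.024)*1000).astype(np.float32)))
E
```

```text
time: 29.27
tool_pos: [0.6889, -0.2191, 0.1247]
ee_rot: [-0.075, -3.138, 0.002]
wrist_force: [0.7, -0.3, 0.1]
gripper_width: 0.0857
grasp_force: 0.0
250 147
    35 36 37 38 39 40 41 42 43 44 45 46 47 48 49 50 51 52 53 54 55 56 57 58 59 60 61 62 63 64
132 16 16 16 16 16 16 16 16 17 16 16 16 16 16 16 16 16 16 16 16 16 16 16 16 16 16 16 16 16 16
133 16 17 16 17 16 16 16 16 16 16 16 16 16 16 17 16 16 16 16 16 16 16 16 16 16 16 16 16 16 16
134 16 16 16 16 16 16 16 17 16 16 17 16 16 17 16 16 16 17 17 16 17 16 16 16 16 16 16 16 16 17
135 16 16 16 16 16 17 17 16 17 16 16 17 17 16 17 17 18 19 19 19 18 18 17 16 16 16 16 16 16 16
136 16 16 16 16 16 16 16 17 16 17 16 16 17 17 18 21 25 28 29 28 27 24 19 17 16 16 16 16 16 16
137 16 16 16 16 16 16 17 17 17 17 16 17 17 19 23 29 35 39 40 40 38 33 26 20 17 16 16 16 16 16
138 17 17 17 17 16 17 17 17 17 17 17 17 19 24 31 38 42 45 47 47 45 40 32 25 19 17 16 17 16 16
139 17 17 17 17 17 17 17 17 17 17 17 17 21 29 37 43 46 48 49 48 46 42 37 30 23 18 17 16 16 16
140 17 17 17 17 17 17 17 17 17 17 17 18 23 33 41 45 47 48 49 49 47 43 39 34 26 19 16 16 17 16
141
[... 1373 characters left out ...]
 BB BB BB BB BB BB BB BB BB BB BB
156 BB BB BB BB BB BB BB BB BB BB BB BB BB BB BB BB BB BB BB BB BB BB BB BB BB BB BB BB BB BB
157 BB BB BB BB BB BB BB BB BB BB BB BB BB BB BB BB BB BB BB BB BB BB BB BB BB BB BB BB BB BB
158 BB BB BB BB BB BB BB BB BB BB BB BB BB BB BB BB BB BB BB BB BB BB BB BB BB BB BB BB BB BB
159 BB BB BB BB BB BB BB BB BB BB BB BB BB BB BB BB BB BB BB BB BB BB BB BB BB BB BB BB BB BB
160 BB BB BB BB BB BB BB BB BB BB BB BB BB BB BB BB BB BB BB BB BB BB BB BB BB BB BB BB BB BB
161 BB BB BB BB BB BB BB BB BB BB BB BB BB BB BB BB BB BB BB BB BB BB BB BB BB BB BB BB BB BB
((728.9849243164062, -34.57501220703125), (41.328529357910156, 59.510459899902344), 86.27063751220703)
```

The top view shows the bar isn't flat after all. Its ringed deep end faces up at about (252,150), and the body slopes away over rows 137–146, so it's leaning on the rail with the deep end up. I'll push its foot towards the rail with shut fingers to stand it upright.

```bash
python3 -m jog '[{"claw":255,"tx":-0.35,"ty":0.1,"tz":0,"yaw":0},{"claw":255,"tx":-0.7,"ty":0.3,"tz":0,"yaw":0},{"claw":255,"tx":-1,"ty":0.6,"tz":0,"yaw":0},{"claw":255,"tx":-1,"ty":0.9,"tz":0,"yaw":0},{"claw":255,"tx":-1,"ty":0.9,"tz":0,"yaw":0}]' >/dev/null
python3 -m jog '[{"claw":255,"tx":-0.15,"ty":0.35,"tz":0,"yaw":0},{"claw":255,"tx":-0.15,"ty":0.7,"tz":0,"yaw":0},{"claw":255,"tx":-0.15,"ty":0.95,"tz":0.2,"yaw":0},{"claw":255,"tx":-0.15,"ty":0.95,"tz":0.5,"yaw":0},{"claw":255,"tx":-0.15,"ty":0.95,"tz":0.8,"yaw":0},{"claw":255,"tx":-0.15,"ty":0.95,"tz":0.8,"yaw":0}]'
python3 -c "
from h import *
go([.79,-.034,-.005],87.4)"
```

```text
time: 30.33
tool_pos: [0.8103, -0.0299, 0.0391]
ee_rot: [-0.064, -3.131, -0.001]
wrist_force: [-1.3, -0.8, -1.7]
gripper_width: -0.0001
grasp_force: 0.0
pos [ 0.8103 -0.0299  0.0391] head_y 87.64 tool shift [ 0.196 -0.05   0.443] yaw 0.0007
```

```bash
python3 -m jog '[{"claw":255,"tx":0,"ty":-0.035,"tz":0.25,"yaw":0},{"claw":255,"tx":0.1,"ty":-0.035,"tz":0.44,"yaw":0},{"claw":255,"tx":0.2,"ty":-0.035,"tz":0.44,"yaw":0},{"claw":255,"tx":0.25,"ty":-0.035,"tz":0.44,"yaw":0},{"claw":255,"tx":0.3,"ty":-0.035,"tz":0.44,"yaw":0},{"claw":255,"tx":0.35,"ty":-0.035,"tz":0.44,"yaw":0},{"claw":255,"tx":0.4,"ty":-0.035,"tz":0.44,"yaw":0},{"claw":255,"tx":0.45,"ty":-0.035,"tz":0.44,"yaw":0},{"claw":255,"tx":0.45,"ty":-0.035,"tz":0.44,"yaw":0}]'
```

```text
time: 31.08
tool_pos: [0.7692, -0.0342, 0.0031]
ee_rot: [-0.069, -3.141, -0.0]
wrist_force: [0.6, -0.2, -0.7]
gripper_width: 0.0001
grasp_force: 0.0
```

```bash
python3 -m jog '[{"claw":255,"tx":0,"ty":0,"tz":0.06,"yaw":0},{"claw":255,"tx":0.05,"ty":0,"tz":0.06,"yaw":0},{"claw":255,"tx":0.1,"ty":0,"tz":0.06,"yaw":0},{"claw":255,"tx":0.15,"ty":0,"tz":0.06,"yaw":0},{"claw":255,"tx":0.2,"ty":0,"tz":0.06,"yaw":0},{"claw":255,"tx":0.2,"ty":0,"tz":0.06,"yaw":0}]'
python3 -m jog '[{"claw":255,"tx":0.03,"ty":0,"tz":0,"yaw":0},{"claw":255,"tx":0.06,"ty":0,"tz":0,"yaw":0},{"claw":255,"tx":0.08,"ty":0,"tz":0,"yaw":0},{"claw":255,"tx":0.1,"ty":0,"tz":0,"yaw":0},{"claw":255,"tx":0.1,"ty":0,"tz":0,"yaw":0}]'
```

```text
time: 31.58
tool_pos: [0.7649, -0.0343, 0.0016]
ee_rot: [0.069, 3.111, -0.002]
wrist_force: [61.6, -1.3, -9.0]
gripper_width: 0.0
grasp_force: 30.6
time: 32.0
tool_pos: [0.7649, -0.0345, 0.0055]
ee_rot: [0.069, 3.093, -0.003]
wrist_force: [99.2, -2.3, -9.2]
gripper_width: 0.0002
grasp_force: 48.9
```

The bar has jammed: the line between its corner contacts is inside the friction cone. I'll back off, regrip freshly while it leans at about 57°, and finish by pressing its underside on the rail edge.

```bash
python3 -m jog '[{"claw":255,"tx":-0.35,"ty":0,"tz":0,"yaw":0},{"claw":255,"tx":-0.5,"ty":0,"tz":-0.1,"yaw":0},{"claw":0,"tx":-0.5,"ty":0,"tz":-0.5,"yaw":0},{"claw":0,"tx":-0.5,"ty":0,"tz":-0.9,"yaw":0},{"claw":0,"tx":-0.5,"ty":0,"tz":-0.9,"yaw":0}]'
python3 -c "
from h import *
go([.729,-.034,-.005],87.4)
s=read_camera('scene');cv2.imwrite('pics/s11.png',s)
g=cv2.cvtColor(s,cv2.COLOR_BGR2GRAY);sat=s.max(2).astype(int)-s.min(2)
for r in range(200,228): print(r,' '.join('BB' if sat[r,c]>60 else '%2d'%(g[r,c]//3) for c in range(290,320)))"
```

```text
time: 32.42
tool_pos: [0.7942, -0.0355, 0.0945]
ee_rot: [0.069, 3.131, -0.001]
wrist_force: [1.7, -0.4, 0.8]
gripper_width: 0.036
grasp_force: 0.0
pos [ 0.7942 -0.0355  0.0945] head_y 87.49 tool shift [ 0.662 -0.013  0.988] yaw 0.0002
200 BB BB BB BB BB BB BB BB BB BB BB BB BB BB BB BB BB BB BB 13 13 15 18 18 18 18 18 17 19 18
201 BB BB BB BB BB BB BB BB BB BB BB BB BB BB BB BB BB BB 15 13 15 18 17 20 19 18 20 18 18 17
202 BB BB BB BB BB BB BB BB BB BB BB BB BB BB BB BB BB 12 13 16 20 18 18 18 18 19 18 17 15 16
203 BB BB BB BB BB BB BB BB BB BB BB BB BB BB BB BB 13 13 14 15 19 18 18 17 18 17 18 18 16 21
204 BB BB BB BB BB BB BB BB BB BB BB BB BB BB BB 16 14 14 15 19 19 19 17 18 18 18 17 15 17 30
205 BB BB BB BB BB BB BB BB BB BB BB BB BB BB BB 14 13 15 18 19 17 19 18 18 18 18 18 16 26 39
206 BB BB BB BB BB BB BB BB BB BB BB BB BB BB 12 15 16 18 19 19 18 18 18 17 19 18 18 20 33 43
207 BB BB BB BB BB BB BB BB BB BB BB BB BB 11 14 15 18 19 18 18 18 19 19 19 19 18 22 32 42 42
208 BB BB BB BB BB BB BB BB BB BB BB 39 39 12 11 14 19 18 17 19 19 18 18 19 20 20 24 31 38 40
209 BB BB BB BB BB 
[... 1066 characters left out ...]
 48 49 49 54 60 41 16 18 18 16 17 17 17 18
221 BB BB 12 12 13 13 13 15 14 13 16 24 32 34 44 51 50 49 49 52 47 20 16 17 18 19 18 18 17 19
222 BB 15 12 15 18 13 14 12 13 13 12 15 23 30 34 43 52 50 51 42 16 14 18 18 18 18 19 18 18 19
223 12 14 13 15 20 17 12 12 12 12 13 12 15 22 31 35 47 50 42 16 11 12 16 18 18 18 19 19 18 16
224 13 13 14 16 18 18 19 16 12 14 11 13 12 15 21 27 32 30 16 11 10 16 18 17 17 18 18 19 18 19
225 13 14 19 17 18 18 18 18 17 12 13 12 12 12 12 16 19 14 12 12 11 16 18 20 18 16 17 18 18 18
226 16 19 17 19 19 18 19 19 21 18 17 17 10 13 12 11 13 12 13 13 13 16 17 17 19 17 18 19 18 17
227 14 21 18 18 18 18 19 18 18 18 18 18 18 17 14 12 11 12 11 15 14 18 18 17 18 17 18 18 18 17
```

The bar is now flat and square to the rail: clean strips from (296,214) to (308,223), with its centre at about (0.722, −0.034). I'll regrip 12 mm towards the shallow end for a longer lever.

```bash
python3 -m jog '[{"claw":0,"tx":0.3,"ty":-0.01,"tz":0,"yaw":0},{"claw":0,"tx":0.6,"ty":-0.01,"tz":0,"yaw":0},{"claw":0,"tx":0.6,"ty":-0.01,"tz":0.3,"yaw":0},{"claw":0,"tx":0.6,"ty":-0.01,"tz":0.6,"yaw":0},{"claw":0,"tx":0.6,"ty":-0.01,"tz":0.9,"yaw":0},{"claw":0,"tx":0.6,"ty":-0.01,"tz":0.99,"yaw":0},{"claw":0,"tx":0.6,"ty":-0.01,"tz":0.99,"yaw":0}]'
python3 -c "
from h import *
go([.734,-.034,-.012],87.4)"
```

```text
time: 33.05
tool_pos: [0.7271, -0.0333, -0.0159]
ee_rot: [-0.069, -3.135, -0.001]
wrist_force: [-0.6, -0.4, -0.5]
gripper_width: 0.0854
grasp_force: 0.0
pos [ 0.7271 -0.0333 -0.0159] head_y 87.48 tool shift [-0.069 -0.004 -0.04 ] yaw 0.0002
```

```bash
python3 -m jog '[{"claw":0,"tx":-0.06,"ty":0,"tz":-0.04,"yaw":0},{"claw":255,"tx":-0.06,"ty":0,"tz":-0.04,"yaw":0},{"claw":255,"tx":-0.06,"ty":0,"tz":-0.04,"yaw":0},{"claw":255,"tx":-0.06,"ty":0,"tz":-0.04,"yaw":0},{"claw":255,"tx":-0.06,"ty":0,"tz":-0.04,"yaw":0},{"claw":255,"tx":-0.06,"ty":0,"tz":-0.04,"yaw":0},{"claw":255,"tx":-0.06,"ty":0,"tz":-0.04,"yaw":0}]'
```

```text
time: 33.63
tool_pos: [0.7365, -0.0336, -0.0074]
ee_rot: [0.069, 3.139, 0.0]
wrist_force: [0.4, 2.1, 7.1]
gripper_width: 0.0344
grasp_force: 61.3
```

```bash
python3 -m jog '[{"claw":255,"tx":0,"ty":0,"tz":-0.3,"yaw":0},{"claw":255,"tx":0,"ty":0,"tz":-0.63,"yaw":0},{"claw":255,"tx":0.06,"ty":0,"tz":-0.63,"yaw":0},{"claw":255,"tx":0.12,"ty":0,"tz":-0.63,"yaw":0},{"claw":255,"tx":0.12,"ty":0,"tz":-0.63,"yaw":0}]'
python3 -c "
from h import *
go([.7245,-.034,.045],87.4)"
```

```text
time: 34.05
tool_pos: [0.7222, -0.0331, 0.0543]
ee_rot: [-0.069, -3.139, -0.0]
wrist_force: [-0.0, -0.7, -2.0]
gripper_width: 0.0343
grasp_force: 62.7
pos [ 0.7222 -0.0331  0.0543] head_y 87.49 tool shift [-0.024 -0.008  0.093] yaw 0.0002
```

```bash
python3 -m jog '[{"claw":255,"tx":-0.02,"ty":0,"tz":0.08,"yaw":0},{"claw":255,"tx":-0.03,"ty":0,"tz":0.14,"yaw":0},{"claw":255,"tx":-0.03,"ty":0,"tz":0.2,"yaw":0},{"claw":255,"tx":-0.03,"ty":0,"tz":0.28,"yaw":0},{"claw":255,"tx":-0.03,"ty":0,"tz":0.28,"yaw":0}]'
python3 -m jog '[{"claw":255,"tx":0,"ty":0,"tz":0.05,"yaw":0},{"claw":255,"tx":0.02,"ty":0,"tz":0.11,"yaw":0},{"claw":255,"tx":0.02,"ty":0,"tz":0.11,"yaw":0}]'
```

```text
time: 34.47
tool_pos: [0.7283, -0.0335, 0.0252]
ee_rot: [0.069, 3.139, -0.0]
wrist_force: [4.9, -0.1, 6.3]
gripper_width: 0.0345
grasp_force: 65.3
time: 34.72
tool_pos: [0.7292, -0.0337, 0.0161]
ee_rot: [0.069, 3.133, -0.001]
wrist_force: [14.0, -1.1, 11.3]
gripper_width: 0.0345
grasp_force: 70.2
```

```bash
python3 -m jog '[{"claw":255,"tx":0.03,"ty":0,"tz":0.05,"yaw":0},{"claw":255,"tx":0.06,"ty":0,"tz":0.09,"yaw":0},{"claw":255,"tx":0.08,"ty":0,"tz":0.1,"yaw":0},{"claw":255,"tx":0.08,"ty":0,"tz":0.1,"yaw":0}]'
python3 -m jog '[{"claw":255,"tx":0.03,"ty":0,"tz":0.02,"yaw":0},{"claw":255,"tx":0.06,"ty":0,"tz":0.04,"yaw":0},{"claw":255,"tx":0.06,"ty":0,"tz":0.04,"yaw":0}]'
```

```text
time: 35.05
tool_pos: [0.7269, -0.0337, 0.0088]
ee_rot: [0.069, 3.122, -0.001]
wrist_force: [36.2, -0.7, 11.1]
gripper_width: 0.0344
grasp_force: 80.7
time: 35.3
tool_pos: [0.7252, -0.0336, 0.0066]
ee_rot: [0.069, 3.114, -0.002]
wrist_force: [50.7, -0.6, 14.0]
gripper_width: 0.0345
grasp_force: 89.3
```

```bash
python3 -m jog '[{"claw":255,"tx":0.02,"ty":0,"tz":0.04,"yaw":0},{"claw":255,"tx":0.04,"ty":0,"tz":0.07,"yaw":0},{"claw":255,"tx":0.05,"ty":0,"tz":0.07,"yaw":0}]'
python3 -m jog '[{"claw":255,"tx":0.02,"ty":0,"tz":0.0,"yaw":0},{"claw":255,"tx":0.04,"ty":0,"tz":0,"yaw":0},{"claw":255,"tx":0.04,"ty":0,"tz":0,"yaw":0}]'
```

```text
time: 35.55
tool_pos: [0.721, -0.0334, -0.0005]
ee_rot: [0.069, 3.113, -0.002]
wrist_force: [59.1, 0.0, 8.4]
gripper_width: 0.0342
grasp_force: 111.1
time: 35.8
tool_pos: [0.7207, -0.0335, 0.0005]
ee_rot: [0.069, 3.106, -0.003]
wrist_force: [68.8, -0.5, 8.4]
gripper_width: 0.0343
grasp_force: 110.4
```

```bash
python3 -m jog '[{"claw":255,"tx":-0.04,"ty":0,"tz":0.06,"yaw":0},{"claw":255,"tx":-0.08,"ty":0,"tz":0.12,"yaw":0},{"claw":255,"tx":-0.08,"ty":0,"tz":0.16,"yaw":0},{"claw":255,"tx":-0.08,"ty":0,"tz":0.16,"yaw":0}]'
```

```text
time: 36.13
tool_pos: [0.7196, -0.0333, -0.0161]
ee_rot: [0.069, 3.123, -0.001]
wrist_force: [18.6, 0.7, 48.5]
gripper_width: 0.0345
grasp_force: 126.1
```

```bash
python3 -m jog '[{"claw":255,"tx":-0.03,"ty":0,"tz":-0.04,"yaw":0},{"claw":255,"tx":-0.05,"ty":0,"tz":-0.06,"yaw":0},{"claw":255,"tx":-0.05,"ty":0,"tz":-0.06,"yaw":0}]'
python3 -c "
from h import *
s=np.mean([read_camera('scene').astype(float) for _ in range(2)],0).astype('uint8')
g=cv2.cvtColor(s,cv2.COLOR_BGR2GRAY);sat=s.max(2).astype(int)-s.min(2)
print('    '+' '.join('%2d'%(c%100) for c in range(292,320)))
for r in range(202,228): print(r,' '.join('BB' if sat[r,c]>60 else '%2d'%(g[r,c]//3) for c in range(292,320)))
for a in (73,90): corners(np.array([.7196,-.0333,.03]),a,177.4)"
```

```text
time: 36.38
tool_pos: [0.7182, -0.0331, -0.0149]
ee_rot: [0.069, 3.135, -0.001]
wrist_force: [10.9, -0.5, 9.6]
gripper_width: 0.0345
grasp_force: 120.7
    92 93 94 95 96 97 98 99  0  1  2  3  4  5  6  7  8  9 10 11 12 13 14 15 16 17 18 19
202 BB BB BB BB BB 14 15 16 15 15 15 14 14 15 15 14 14 14 14 15 14 14 14 15 16 16 17 16
203 BB BB BB BB BB 11 15 15 14 15 14 15 15 16 15 15 15 16 15 14 14 14 14 16 17 17 19 17
204 BB BB BB BB BB BB 13 14 16 16 14 16 16 15 15 15 14 15 14 15 13 14 14 16 17 17 17 17
205 BB BB BB BB BB BB 12 14 14 16 15 14 15 15 16 15 15 14 14 16 15 14 16 16 18 16 17 17
206 BB BB BB BB BB BB 13 15 15 15 15 15 15 15 15 14 14 14 15 14 17 17 17 17 17 17 16 17
207 BB BB BB BB BB 21 15 15 15 16 14 16 17 16 15 14 15 15 15 16 17 17 18 18 17 18 17 17
208 BB BB BB BB BB 15 20 22 13 15 13 13 13 16 17 16 13 15 17 17 17 18 16 17 17 17 16 16
209 BB BB BB BB 41 20 33 30 25 16 16 13 15 16 15 14 13 15 17 16 18 17 16 17 18 17 17 17
210 BB BB BB BB 18 28 43 39 20 17 15 15 13 17 15 26 40 30 16 17 18 17 18 17 16 17 17 17
211 BB BB BB BB 26 42 42 36 15 15 14 14 13 16 15 10 24 32 17 16 17 1
[... 1147 characters left out ...]
8 17 16 17 18 17
225 13 12 12 11 14 12 12 12 10 11 11 13 11 12 11 12 12 11 12 14 17 18 16 18 17 17 18 16
226 12 11 13 12 13 12 12 13 11 11 12 11 11 12 13 12 13 12 12 12 13 17 16 17 16 17 18 16
227 13 12 11 11 13 13 13 11 12 12 12 12 11 13 11 11 12 12 11 12 11 13 17 18 17 17 16 18
73 deep [[305, 214], [307, 211], [306, 208], [303, 206], [299, 208], [297, 210], [297, 213], [301, 215]]
73 shal [[307, 223], [309, 220], [308, 218], [305, 216], [301, 217], [299, 220], [300, 223], [303, 224]]
90 deep [[307, 215], [309, 212], [308, 209], [305, 207], [301, 208], [298, 210], [299, 214], [303, 216]]
90 shal [[305, 223], [307, 220], [307, 217], [303, 215], [299, 215], [297, 218], [298, 222], [301, 224]]
```

```bash
python3 -m jog '[{"claw":130,"tx":0,"ty":0,"tz":0,"yaw":0},{"claw":130,"tx":-0.02,"ty":0,"tz":0,"yaw":0},{"claw":130,"tx":-0.02,"ty":0,"tz":0,"yaw":0},{"claw":130,"tx":-0.02,"ty":0,"tz":-0.06,"yaw":0},{"claw":130,"tx":-0.02,"ty":0,"tz":-0.12,"yaw":0},{"claw":130,"tx":-0.02,"ty":0,"tz":-0.12,"yaw":0}]'
python3 -c "
from h import *
s=np.mean([read_camera('scene').astype(float) for _ in range(2)],0).astype('uint8')
g=cv2.cvtColor(s,cv2.COLOR_BGR2GRAY);sat=s.max(2).astype(int)-s.min(2)
print('    '+' '.join('%2d'%(c%100) for c in range(292,320)))
for r in range(202,228): print(r,' '.join('BB' if sat[r,c]>60 else '%2d'%(g[r,c]//3) for c in range(292,320)))"
```

```text
time: 36.98
tool_pos: [0.7175, -0.033, -0.0022]
ee_rot: [0.069, 3.14, -0.0]
wrist_force: [0.7, -0.0, 0.3]
gripper_width: 0.0419
grasp_force: 0.0
    92 93 94 95 96 97 98 99  0  1  2  3  4  5  6  7  8  9 10 11 12 13 14 15 16 17 18 19
202 BB BB BB BB BB BB 13 15 14 16 14 15 14 16 15 15 14 14 16 15 15 13 14 16 17 17 17 17
203 BB BB BB BB BB BB 13 15 15 16 15 15 16 16 15 16 17 16 14 14 15 15 16 18 17 17 16 17
204 BB BB BB BB BB BB 13 14 16 15 15 15 15 16 15 15 14 15 15 15 15 16 17 18 17 17 17 17
205 BB BB BB BB BB BB 14 15 15 15 16 15 16 16 15 15 16 15 15 15 17 17 18 17 17 17 18 15
206 BB BB BB BB BB 20 19 26 17 13 14 16 14 16 18 18 15 14 14 19 17 17 18 17 17 17 16 18
207 BB BB BB BB BB 23 30 36 29 20 16 14 14 17 15 15 25 34 21 17 17 17 18 17 17 18 17 17
208 BB BB BB BB BB 25 41 40 32 15 15 13 15 16 14 13 19 29 24 17 17 17 17 19 17 18 17 17
209 BB BB BB BB BB 35 41 35 19 14 14 13 15 16 23 34 30 24 21 17 17 18 17 17 17 18 16 17
210 BB BB BB BB 29 40 38 28 16 15 14 15 16 15 25 39 41 36 15 17 17 17 17 18 17 17 17 17
211 BB 17 24 39 40 39 32 19 17 17 18 17 16 16 23 33 40 34 16 17 16 17 17 18
[... 720 characters left out ...]
 BB 12 12 14 17 14 13 14 31 47 37 31 29 30 30 28 23 11 14 18 17 17 16 18 17 17 17 18
221 12 12 13 15 17 16 16 15 33 44 28 30 30 31 30 26 16 11 14 18 17 17 17 18 18 17 18 17
222 11 12 15 18 18 18 17 24 36 37 31 30 31 31 28 19 11 12 13 19 17 17 17 17 16 18 18 17
223 11 13 11 10 11 11 12 11 17 28 31 31 30 31 25 11 12 11 15 17 18 16 17 17 18 18 17 17
224 12 12 12 12 13 13 11 11 11 13 18 19 12 10 13 11 12 12 15 16 16 17 18 16 18 17 17 17
225 12 12 13 12 13 12 11 12 13 10 12 11 11 13 11 12 12 12 12 14 17 18 17 17 17 17 17 18
226 12 11 12 12 12 12 12 13 12 10 10 11 12 10 12 13 12 12 11 15 17 18 16 18 16 17 18 17
227 13 13 11 11 13 11 12 11 12 12 12 12 13 11 12 11 12 12 11 11 12 14 17 18 18 18 17 17
```

The bar is upright on the table: uniform vertical facets (30–31) over rows 216–223, with the brighter ringed end face on top at rows 209–215. I'll regrip and lift.

```bash
python3 -m jog '[{"claw":255,"tx":0.03,"ty":0,"tz":0,"yaw":0},{"claw":255,"tx":0.03,"ty":0,"tz":0,"yaw":0},{"claw":255,"tx":0.03,"ty":0,"tz":0,"yaw":0},{"claw":255,"tx":0.03,"ty":0,"tz":0,"yaw":0},{"claw":255,"tx":0.03,"ty":0,"tz":0,"yaw":0},{"claw":255,"tx":0.03,"ty":0,"tz":0,"yaw":0}]'
python3 -m jog '[{"claw":255,"tx":0,"ty":0,"tz":-0.1,"yaw":0},{"claw":255,"tx":-0.1,"ty":0,"tz":-0.4,"yaw":0},{"claw":255,"tx":-0.2,"ty":0,"tz":-0.7,"yaw":0},{"claw":255,"tx":-0.2,"ty":0,"tz":-1,"yaw":0},{"claw":255,"tx":-0.2,"ty":0,"tz":-1,"yaw":0}]'
python3 -m jog '[{"claw":255,"tx":0,"ty":0,"tz":-0.3,"yaw":0},{"claw":255,"tx":0,"ty":0,"tz":-0.6,"yaw":0.05},{"claw":255,"tx":0,"ty":0,"tz":-0.9,"yaw":0.1},{"claw":255,"tx":0,"ty":0,"tz":-1,"yaw":0.15},{"claw":255,"tx":0,"ty":0,"tz":-1,"yaw":0.18},{"claw":255,"tx":0,"ty":0,"tz":-1,"yaw":0.18},{"claw":255,"tx":0,"ty":0,"tz":-1,"yaw":0.18},{"claw":255,"tx":0,"ty":0,"tz":-1,"yaw":0.18},{"claw":255,"tx":0,"ty":0,"tz":-1,"yaw":0.18},{"claw":255,"tx":0,"ty":0,"tz":-1,"yaw":0.18},{"claw":255,"tx":0,"ty":0,"tz":-1,"yaw":0.18}]'
python3 - <<'E'
from h import *
asc(14)
c=get_obs()['tool_pos']+[0,0,.03]
M=R.from_rotvec(get_obs()['ee_rot']).as_matrix();hd=np.degrees(np.arctan2(M[1,0],M[0,0]))
for a in(75,90,105):corners(c,a,hd)
E
```

```text
time: 37.58
tool_pos: [0.7144, -0.0329, -0.003]
ee_rot: [0.069, 3.14, -0.0]
wrist_force: [0.9, 0.4, 6.5]
gripper_width: 0.0353
grasp_force: 60.4
time: 38.0
tool_pos: [0.7373, -0.034, 0.1033]
ee_rot: [0.069, 3.133, -0.001]
wrist_force: [1.5, -0.0, -0.1]
gripper_width: 0.0354
grasp_force: 60.0
time: 38.92
tool_pos: [0.7332, -0.0336, 0.1965]
ee_rot: [-1.75, -2.608, 0.001]
wrist_force: [-0.8, -0.2, -0.7]
gripper_width: 0.0351
grasp_force: 60.1
[ 0.73354344 -0.03366732  0.19651639] 312 186
    98 99  0  1  2  3  4  5  6  7  8  9 10 11 12 13 14 15 16 17 18 19 20 21 22 23 24 25
172 16 16 15 24 BB BB BB BB 13 16 17 17 16 17 16 14 15 15 16 15 15 17 16 15 15 16 15 16
173 16 16 15 15 BB BB BB 33 13 16 16 17 15 17 16 16 16 16 16 15 17 18 17 16 15 16 15 15
174 16 17 18 18 22 BB BB 15 17 16 16 16 16 16 15 16 16 15 17 16 15 16 15 15 16 16 17 BB
175 16 15 17 19 19 18 19 16 16 15 17 16 15 15 16 15 15 15 15 16 17 15 16 16 17 18 BB BB
176 15 17 17 17 19 19 19 17 16 17 16 16 21 24 23 23 20 12 13 14 15 15 16 15 15 BB BB BB
177 15 16 16 16 19 19 18 16 16 16 15 30 BB BB BB BB BB BB BB 30 14 16 17 16 15 BB 
[... 1873 characters left out ...]
BB BB BB BB BB BB BB 13 12 14 18 17 18 18 17 17 17 17 17 17 18 16 18
75 deep [[310, 183], [315, 184], [318, 182], [319, 179], [316, 177], [311, 176], [308, 178], [307, 180]]
75 shal [[308, 196], [313, 197], [316, 195], [316, 192], [313, 190], [309, 189], [306, 191], [305, 193]]
90 deep [[310, 185], [314, 186], [318, 184], [319, 180], [316, 177], [311, 177], [307, 179], [307, 182]]
90 shal [[308, 195], [313, 196], [316, 194], [317, 190], [314, 187], [309, 187], [306, 189], [305, 192]]
105 deep [[309, 188], [314, 189], [318, 186], [318, 182], [316, 179], [311, 178], [307, 180], [307, 185]]
105 shal [[308, 194], [313, 195], [316, 192], [317, 188], [314, 185], [310, 184], [306, 186], [306, 191]]
```

The lifted bar shows an upright ring with a uniformly dark hole (29–31, no bright floor), so it's the deep hole facing up, and the side facets have an even vertical shade. Before handing in, I'll check that the cover is at its stop and the bystanders haven't moved.

```bash
python3 - <<'E'
from h import *
e=plane("top",np.array([(95,62),(70,385)])/5+[199.6,139.6],.057);print("cover -y edge mid",e.mean(0),"was ~(.581,-.0727)")
a=cv2.imread('pics/scene0.png');s=read_camera("scene")
for n,b in(("gel",(205,250,240,295)),("phantom",(118,250,182,302)),("probe",(318,112,355,145))):
    x0,y0,x1,y1=b;print(n,cv2.absdiff(a[y0:y1,x0:x1],s[y0:y1,x0:x1]).mean())
t0=cv2.imread('pics/t4.png');t1=cv2.imread('pics/t10.png');print(cv2.absdiff(t0[150:222,163:222],t1[150:222,163:222]).mean())
o=get_obs();print(o['tool_pos'],o['time'],o['qvel'].round(3),o['grasp_force'])
E
```

```text
cover -y edge mid [0.59034954 0.07963085] was ~(.581,-.0727)
gel 2.7587301587301587
phantom 7.896033653846154
probe 33.65192465192465
49.105853735091024
[ 0.73361071 -0.03368109  0.19652063] 39.1167 [-0.     0.002 -0.002 -0.    -0.     0.015] 60.07693767780438
```

```bash
python3 - <<'E'
from h import *
u0=proj("top",[[.584,-.002,.087]])[0];u1=proj("top",[[.5913,.158,.087]])[0];print(u0,u1)
for f,u,r in(('top0',u0,(7,9)),('t10',u1,(9,11))):
    t=cv2.imread(f'pics/{f}.png').astype(int);x,y=u.round().astype(int)
    c=t[y-11:y+12,x-9:x+10];d=c[...,0]-c[...,2]
    for row in d: print(' '.join('%3d'%v for v in row))
    m=(d<60)
    if f=='top0': m[:,14:]=0
    yy,xx=np.nonzero(m);p=(xx.mean()+x-9,yy.mean()+y-11);print(f,p,plane("top",[p],.087))
E
```

```text
[240.92999648 185.78087379] [190.63356651 182.24700747]
 87  86  87  86  86  86  86  86  86  86  86  85  86  86  86  84  84  84  84
 87  87  87  86  86  86  86  85  86  86  86  85  85  85  84  83  84  83  82
 87  86  86  86  86  84  79  75  74  74  74  75  78  79  79  77  76  74  71
 86  87  86  87  86  80  66  50  43  41  44  47  57  64  64  60  55  50  46
 86  86  87  87  86  77  53  29  19  17  18  22  31  41  38  34  29  25  22
 87  87  87  87  84  71  42  19  11  10   9  11  15  19  19  17  15  14  13
 87  87  86  86  82  66  35  15  10   8   8   9  11  13  13  12  11  10  10
 86  86  86  86  82  64  34  15  10   8   8   9  11  12  12   9   9   8   8
 86  87  86  86  82  68  37  16   8   8   9  10  10  13  11   8   8   8   9
 86  86  86  86  83  69  37  16   8   8   8  10  11  12  11   8   9   9   9
 86  86  86  86  82  67  35  14   7   7   9   9  12  13  13  10  10  11  11
 86  86  86  85  81  65  33  13   8   7   8  10  12  14  14  12  13  13  13
 86  85  86  85  80  62  32  13   8   6   8  10  12  14  14  15  14  15  14
 86  85  85  85  79  60  31  11   7   7   8  11  13  15 
[... 1921 characters left out ...]
89  89  89  89  89  88  76  47  18   8   6   5   7  11  37  79  90  88  89
 89  89  89  89  89  87  76  46  18   8   5   6   7  13  39  81  89  88  89
 89  89  89  89  88  87  77  50  23   9   7   8   8  15  43  82  89  88  88
 89  89  89  88  88  86  81  64  42  25  19  17  17  25  54  84  89  88  88
 89  88  88  88  87  88  86  79  71  62  54  51  50  55  76  88  89  88  88
 89  88  88  87  88  88  87  87  86  84  82  81  81  84  87  89  88  89  88
 89  88  87  88  88  87  87  88  87  87  88  88  88  88  88  89  87  88  89
 88  88  87  87  87  87  87  87  87  88  88  88  88  88  88  88  88  89  88
t10 (np.float64(193.0420168067227), np.float64(182.26050420168067)) [[0.59144716 0.15035271]]
```

By the grip-block shift, the cover travelled about 153 mm, a few mm less than the nominal 160. I'll measure its +y gap to the tray end against the initial −y gap, which should match if it's at the stop.

```bash
python3 - <<'E'
from h import *
t0=cv2.imread('pics/top0.png').astype(int);t1=cv2.imread('pics/t10.png').astype(int)
# sample along tray y at z=.057 at several x offsets; tray axis through (.5855,-.001), dir 87.4deg
d=np.array([.0454,.999]);n=np.array([.999,-.0454]);o=np.array([.5855,-.001])
for nm,t in(('top0',t0),('t10',t1)):
  for x in(-.06,.06):
    out=[]
    for s in np.arange(-.10,.27,.004):
        u=proj("top",[np.append(o+n*x+d*s,.057)]).astype(np.float32)[0]
        v=[cv2.getRectSubPix(t[...,k].astype(np.float32),(1,1),tuple(map(float,u)))[0,0] for k in(0,2)]
        out.append((round(s*1000),int(v[0]),int(v[1])))
    print(nm,x,' '.join(f"{a}:{b}/{c}" for a,b,c in out if a<-50 or 50<a<100 or a>205))
E
```

```text
top0 -0.06 -100:72/52 -96:78/53 -92:117/53 -88:181/58 -84:210/62 -80:214/88 -76:217/148 -72:224/192 -68:236/194 -64:246/177 -60:248/167 -56:249/165 -52:249/165 52:250/164 56:252/166 60:253/174 64:253/189 68:248/201 72:246/188 76:253/142 80:255/96 84:255/80 88:255/79 92:255/79 96:255/79 208:255/77 212:255/77 216:255/76 220:255/76 224:254/74 228:247/67 232:186/55 236:107/51 240:84/50 244:82/50 248:81/50 252:79/50 256:79/50 260:78/50 264:77/51 268:76/51
top0 0.06 -100:67/50 -96:86/51 -92:144/53 -88:198/57 -84:212/60 -80:211/89 -76:213/145 -72:220/184 -68:234/185 -64:245/169 -60:247/164 -56:248/164 -52:248/164 52:249/161 56:251/163 60:254/172 64:253/187 68:245/196 72:245/178 76:253/129 80:254/87 84:255/76 88:255/74 92:255/74 96:254/74 208:255/71 212:255/71 216:255/71 220:254/71 224:254/71 228:245/64 232:176/53 236:95/48 240:79/48 244:77/49 248:76/49 252:75/50 256:75/50 260:73/49 264:73/50 268:71/49
t10 -0.06 -100:102/114 -96:101/109 -92:98/103 -88:97/94 -84:104/81 -80:130/69 -76:170/63 -72:200/60 -68:213/58 -64:227/61 -60:246/69 -56:253/77 -52:254/80 52:255/81 56:254/79 60:250/71 64:227/61 68:213/58 72:209/70 76:206/116 80:213/173 84:229/192 88:242/178 92:247/163 96:248/160 208:167/115 212:218/136 216:242/162 220:239/187 224:223/192 228:197/158 232:145/96 236:90/60 240:70/54 244:67/54 248:67/53 252:66/54 256:66/54 260:65/54 264:65/54 268:64/54
t10 0.06 -100:79/49 -96:96/49 -92:166/54 -88:235/63 -84:253/71 -80:254/74 -76:254/74 -72:254/74 -68:254/74 -64:254/74 -60:254/74 -56:254/74 -52:255/74 52:254/73 56:254/70 60:246/63 64:222/54 68:209/53 72:206/68 76:203/118 80:210/170 84:227/186 88:241/172 92:245/160 96:246/158 208:254/169 212:255/175 216:254/180 220:245/190 224:226/185 228:199/148 232:135/89 236:78/56 240:66/51 244:65/51 248:64/51 252:63/51 256:63/51 260:63/52 264:63/51 268:62/51
```

The cover started about 5 mm in. It now sits at +78.7 mm from the tray centre (q ≈ 0.159), so it's at its stop. Handing in.

```bash
python3 -c "
from workcell import *
print(sign_off())"
```

```text
the job is handed in; nothing more can be done
None
```

I handed the job in with the cover open at about 159 of 160 mm and the rest held still, deep hole straight up, its middle about 22 cm above the table, at about 39 s. The gel bottle and phantom look unmoved, but the probe's patch in the last check image differed, probably because the arm hides it, so that one is unconfirmed; a push that jammed reached a 99 N wrist force, under the 120 N limit.

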